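Seat the grating disc on its hidden drive socket and lock the arm

TASK

The grating disc is lying loose in the open bowl of the vegetable cutter, its drive stub resting on the bowl floor beside the hidden socket. Slide the disc about on the bowl floor, without lifting it out, until it drops fully home, then swing the retaining arm across it as far as it goes. Leave everything else on the table where it is.

Things in the scene. Friction and masses are not known exactly. Their poses are not given: they have to be found in the camera images.
- cutter: vegetable cutter: fixed plain metal housing 320 (x) x 310 (y) x 100 high, with a round open bowl 212 in diameter in the middle of its flat top. Origin: centre of its underside, on the table; z up through the bowl's centre; x points away from its black control panel.
- bowl (a point): centre of the flat bowl floor, 60 above the table; axes as the cutter's. In the floor is one round blind socket, 47 in diameter, 14 deep, hidden at first under the disc: its centre is anywhere from -8 to +18 along x and -15 to +15 along y from this point, different each time. No edges but the socket's in the floor.
- disc: loose steel grating disc in the bowl, 0.4 to 0.7 kg. Below: drive stub 44 in diameter, 12 long. Plate 136 in diameter, 6 thick. Origin: centre of the stub's underside, z up. It starts with the stub standing on the bowl floor (origin 60 above the table), its centre 28 to 37 from the bowl's centre, on the -x side. Fully home, the plate lies flat on the floor and the origin is 48 above the table.
- plate (a point): centre of the upper face of the disc's plate, 18 above the disc's origin. Round it stands an open collar, 30 high, 46 inside and 62 outside diameter, wall 8. The disc slides when pushed by the collar, from outside or by fingertips inside it (friction 2 to 5 N). It falls home by its own weight when the stub meets the socket; it may first tip in a little and then needs more nudging.
- retainer (a joint): angle of the retaining arm, rad: 0 = swung aside along the housing's +y edge, pointing along the cutter's +x; grows clockwise from above to 1.571 = its stop, pointing along -y across the bowl's centre. Starts at 0 to 0.25, stays where left, moves at about 1 N on the knob. Steel bar 200 long, 24 wide, 12 thick, underside 102 above the table: 6 above a seated disc's collar; it strikes an unseated one.
- knob (a point): middle of the upright black knob on the retaining arm: a round post 16 in diameter from 114 to 159 above the table; this point lies at 136. It swings on a circle of radius 140 about the arm's vertical pivot axis, which stands at x 0, y +133 of the cutter
- shaker: small glass jar 40 in diameter and 70 high standing on the housing's top at its far corner on the -y side; origin at its underside. To be left alone
- spare: a second grating disc without a stub, plate 136 in diameter, lying on the table to the robot's left; origin at the centre of its underside. To be left alone
- mug: white mug 80 in diameter, 95 high, standing on the table to the robot's right; origin at its underside. To be left alone
- bowls: stack of black bowls 140 in diameter, 70 high, on the table to the robot's right; origin at its underside. To be left alone
- spatula: spatula 280 long with a black handle, lying on the table to the robot's left. To be left alone
- spoon: metal spoon 220 long lying on the table beside the cutter, to the robot's left. To be left alone
Mind the look-alikes: they are no part of the job. Leave any blue look-alike of the disc alone.

How it is judged:
By the outcome, as a careful person would: the job done as asked, in the order asked, and still so for the second after the job is handed in, with the robot touching nothing.
It also fails if it takes over 72 s, if anything falls off the work surface, if the arm or the gripper's body presses on something with over 40 N, if the wrist force passes 120 N, or if a joint passes its speed limit or range.

ROBOT

A 6-joint arm with a two-finger parallel gripper is mounted at the origin on the work surface. World frame = base frame: x ahead of the robot, y to its left, z up, the work surface at z = 0. Lengths are in m, angles in rad, forces in N, time in s.
With the tool pointing down it reaches from about 0.35 to 0.775 m from the base axis. Payload 7.3 kg.
Tool frame: the origin (TCP) lies at the centre of the arm's flange, where the gripper is bolted on; the fingertips stand 178 mm ahead of it and the grasp point (between the pads) lies 159 mm ahead of it; x points along the fingers, y is the direction in which the jaws open and shut, and the axes are right-handed (so a half turn about x gives the same grasp; the last joint's range is limited). The gripper opens to 92 mm and grips with 3 to 60 N. Pads are 19 mm wide; open, the fingers measure 130 mm over their backs; the gripper's body (75 mm by 190 mm) begins 47 mm behind the grasp point.
Start: joints at [1.044, 0.342, 1.524, -0, 1.275, -0.146], TCP at [0.195, 0.487, 0.405] pointing down, gripper open.
Joint ranges: [-2.53, 2.53], [-0.77, 2.02], [0.04, 2.7], [-1, 4.14], [0.28, 2.66], [-3.11, 3.11]. Speed limits (rad/s): [2.57, 2.57, 3.14, 3.14, 3.14, 3.14].

INTERFACE

Orientations are given as [roll, pitch, yaw] about the fixed x, y, z axes, in that order (R = Rz(yaw) Ry(pitch) Rx(roll)).
In Python, from cell import readout, cams, workorder gives the robot as it stands.
- The arm moves only by the shell command python3 -m inch 'ROWS' [FORCE]. ROWS is text: rows parted by semicolons, each of 5 numbers parted by spaces: the shift along the world's x, y, z in mm, then the turn about the world's z in rad, then the opening, from 0 (shut) to 1 (fully open). A call has 1 to 8 rows; each row shifts and turns the commanded pose from where the row before left it; what a row does not reach is not made up. A row lasts 1/12 s, in which the tool goes at most 41.7 mm and 7.16 degrees, less where a joint would pass 70% of its speed; a pose out of reach is approached as far as the arm can. A call is refused whole if a number of a shift passes 41.7 or a number of a turn 0.125, either way. A call with a gripper value outside its range is refused whole. The fingers move at their own pace and stop on an object; FORCE is the grip in N (left out, the last holds). Time passes only in rows, so rows that do not move let the fingers close. It gives the time, the measured TCP pose, the force and the opening at its end, in the units of the state.
- readout.observe(): the state, without advancing time (a new reading comes with each control period).
- cams.read_camera(name): name is "side" or "top"; returns a dict with "color" (400x640x3 uint8, red, green, blue), "fx", "fy", "cx", "cy" (pixels), "world_to_cam" (4x4, takes a point from world to camera coordinates). Camera axes: x right, y down, z forward; pixel columns grow to the right and rows downward; lengths in m; the calibration is good to about 2 mm. A picture is of the moment at which its call begins. There is no depth.
- workorder.hand_in(): hands the job in, once; it reports no verdict.
The state is a dict: "time": time; "qpos": joint angles; "qvel": joint speeds; "joint_efforts": joint torques, N m; "tool_pos": TCP position; "tool_rot": TCP orientation; "contact_force": force on the tool from outside, world axes, zero at the start; "torque": the same for the moment, N m; "opening": finger opening in m.
Only numpy, scipy, OpenCV 4.12 (cv2) and the standard library are available. Lean on these libraries where they do the work, as an engineer would, in place of code of your own. Each camera call takes 0.05 s, during which the arm holds its last target.

## Working session

There is one attempt and no reset: what is moved stays moved. The work goes in short steps, Python scripts to look and compute and a shell command to move; the robot and the scene stay as the last step left them, time stands still between calls to the robot, and variables do not carry over. Pictures are saved under pics/ and viewed, and the job is handed in when it is done.

```bash
ls; mkdir -p pics; cat > h.py <<'E'
import numpy as np, cv2
from cell import readout, cams, workorder
def shot(name,fn):
    d=cams.read_camera(name); cv2.imwrite('pics/'+fn+'.png',cv2.cvtColor(d['color'],cv2.COLOR_RGB2BGR)); np.save('pics/'+fn+'.npy',d,allow_pickle=True); return d
def load(fn): return np.load('pics/'+fn+'.npy',allow_pickle=True).item()
def ray(d,u,v):
    T=np.array(d['world_to_cam']);R=T[:3,:3];t=T[:3,3]
    return -R.T@t, R.T@np.array([(u-d['cx'])/d['fx'],(v-d['cy'])/d['fy'],1.])
def onz(d,u,v,z):
    o,r=ray(d,u,v); return o+r*(z-o[2])/r[2]
def pix(d,p):
    T=np.array(d['world_to_cam']); c=T[:3,:3]@np.array(p)+T[:3,3]
    return d['cx']+d['fx']*c[0]/c[2], d['cy']+d['fy']*c[1]/c[2]
E
python3 - <<'E'
from h import *
for n in('side','top'):
    d=shot(n,n+'0'); print(n,d['fx'],ray(d,320,200))
print(readout.observe())
E
```

```text
pics
side 368.4039728391865 (array([ 0.30786757, -0.73168515,  0.69540311]), array([ 0.16534296,  0.76032954, -0.62817192]))
top 400.73879706431484 (array([0.27767175, 0.01523599, 1.38151545]), array([ 0.16144827, -0.01627146, -0.98687424]))
{'time': 0.1, 'qpos': array([ 1.04402576e+00,  3.42664883e-01,  1.52488904e+00, -1.06313008e-06,
        1.27541331e+00, -1.45972451e-01]), 'qvel': array([ 8.44089562e-04, -9.22127528e-04, -3.28056627e-03,  8.68238569e-06,
        6.23553382e-04, -1.04633057e-03]), 'joint_efforts': array([ 8.90084448e-04, -4.32005775e+01, -2.44693494e+01,  7.17866071e-02,
        5.26628585e-02, -8.57454302e-05]), 'tool_pos': array([0.19503227, 0.48731054, 0.40411948]), 'tool_rot': array([-1.71602916,  1.56942175, -2.09682696]), 'contact_force': array([0.49501889, 0.21133552, 0.12011877]), 'torque': array([-0.01162081, -0.01485394,  0.01830558]), 'opening': 0.09178443671348302}
```

View pics/side0.png

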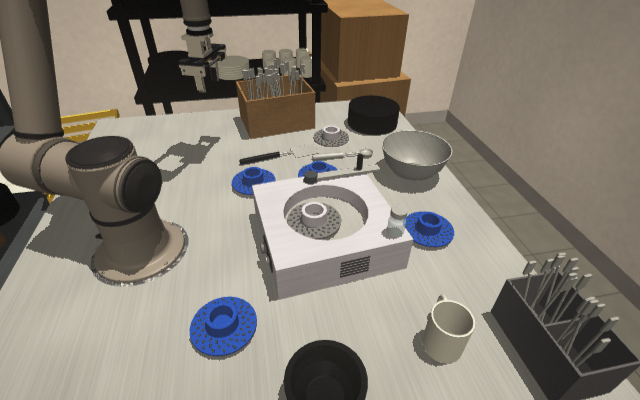

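View pics/top0.png

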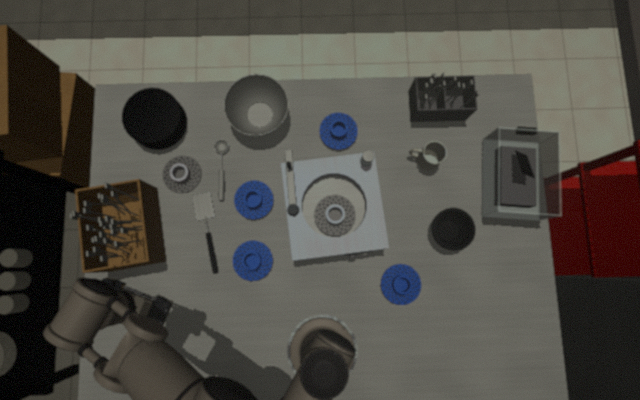

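```bash
python3 - <<'E'
from h import *
d=load('top0'); c=cv2.cvtColor(d['color'],cv2.COLOR_RGB2BGR)[135:275,265:405]
c=cv2.resize(c,None,fx=4,fy=4,interpolation=cv2.INTER_CUBIC)
c=cv2.convertScaleAbs(c,alpha=1.4); cv2.imwrite('pics/c1.png',c)
d=load('side0'); c=cv2.cvtColor(d['color'],cv2.COLOR_RGB2BGR)[140:310,240:430]
cv2.imwrite('pics/c2.png',cv2.resize(c,None,fx=3.5,fy=3.5,interpolation=cv2.INTER_CUBIC))
E
```

```text
(no output)
```

View pics/c1.png

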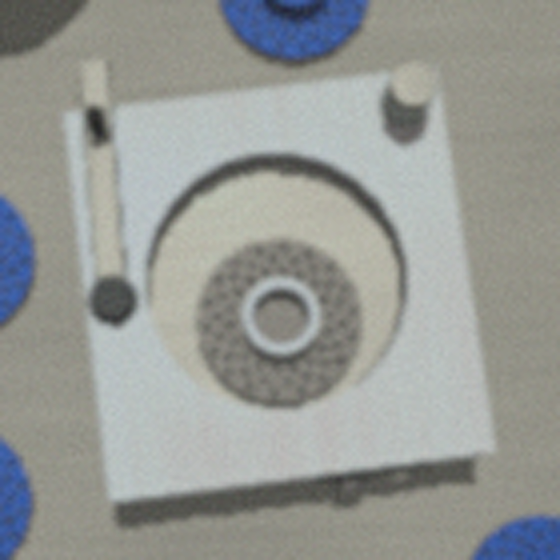

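View pics/c2.png

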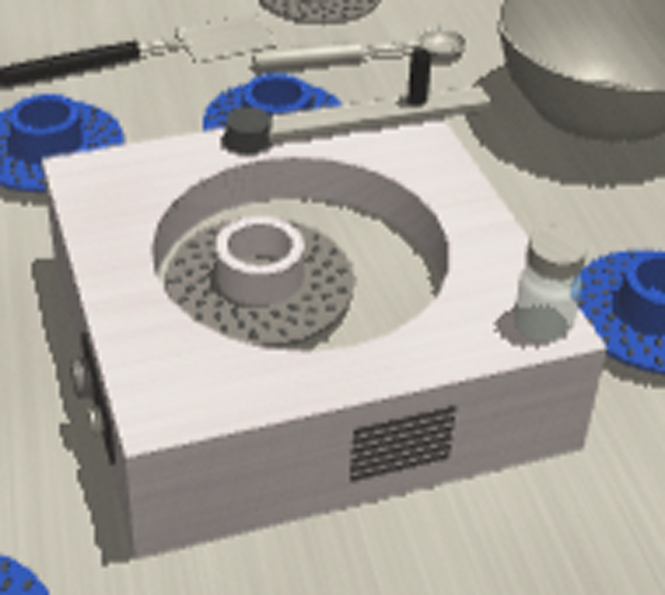

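```bash
cat >> h.py <<'E'
def cr(x,y,k=4,ox=265,oy=135): return (x+.5)/k-.5+ox,(y+.5)/k-.5+oy
E
python3 - <<'E'
from h import *
d=load('top0'); s=load('side0')
C=[onz(d,*cr(*p),.1) for p in[(66,112),(437,70),(495,452),(112,500)]]
C=np.array(C);print(C.round(4)); print([np.linalg.norm(C[i]-C[i-1]).round(4) for i in range(4)])
S=np.array([onz(s,*cr(x,y,3.5,240,140),.1) for x,y in[(42,158),(450,122),(606,348),(125,458)]])
print('side',S.round(4),[np.linalg.norm(S[i]-S[i-1]).round(4) for i in range(4)])
# top order: far-left(+x+y), far-right(+x,-y), near right, near left
xa=(C[0]+C[1]-C[2]-C[3])/2; yaw=np.arctan2(xa[1],xa[0]); ya=(C[0]+C[3]-C[1]-C[2])/2
print('centre',C.mean(0),S.mean(0),'yaw',yaw,np.arctan2(-ya[0],ya[1]))
# bowl rim ellipse points (upper edge, outer) by crop
col=onz(d,*cr(281,316),.108); cs=onz(s,*cr(261,246,3.5,240,140),.108); print('collar',col,cs)
k=onz(d,*cr(95,112),.159); print('knob',k, onz(d,*cr(98,137),.114))
print('knob side',onz(s,*cr(421,52,3.5,240,140),.159),onz(s,*cr(418,102,3.5,240,140),.114))
print('pivot',onz(d,*cr(112,298),.12))
E
```

```text
[[ 0.6152  0.1181  0.1   ]
 [ 0.6425 -0.1884  0.1   ]
 [ 0.3276 -0.2191  0.1   ]
 [ 0.2984  0.0865  0.1   ]]
[np.float64(0.3184), np.float64(0.3077), np.float64(0.3164), np.float64(0.307)]
side [[ 0.2962  0.0873  0.1   ]
 [ 0.6214  0.0759  0.1   ]
 [ 0.6441 -0.1893  0.1   ]
 [ 0.3266 -0.2219  0.1   ]] [np.float64(0.3107), np.float64(0.3254), np.float64(0.2662), np.float64(0.3192)]
centre [ 0.47090809 -0.0507508   0.1       ] [ 0.47205926 -0.06196967  0.1       ] yaw 0.0982454828620344 0.09195935884052993
collar [ 0.44046839 -0.05210117  0.108     ] [ 0.44068555 -0.05607355  0.108     ]
knob [0.59905439 0.09064003 0.159     ] [0.59000097 0.09135978 0.114     ]
knob side [0.5968743  0.09192767 0.159     ] [0.59717776 0.08858709 0.114     ]
pivot [0.45709815 0.08227397 0.12      ]
```

Candidates: the grey disc in the bowl at top (335,213) / side (315,213). The spare grey disc is at top (181,173), and blue ones are at (338,131), (254,200), (253,261) and (401,284). The one in the bowl is the job. The crops confirm a bright collar on a grey plate inside the housing's bowl, with the knob at top (289,163). Next I'll refine the collar and bowl centres.

```bash
python3 - <<'E'
from h import *
d=load('top0'); s=load('side0')
for n,dd,(ox,oy,w,h),k in(('t',d,(315,193,40,40),12),('s',s,(292,195,45,40),12)):
    c=cv2.cvtColor(dd['color'],cv2.COLOR_RGB2BGR)[oy:oy+h,ox:ox+w]
    cv2.imwrite(f'pics/z{n}.png',cv2.convertScaleAbs(cv2.resize(c,None,fx=k,fy=k,interpolation=cv2.INTER_CUBIC),alpha=1.2 if n=='t' else 1))
o=readout.observe()
from scipy.spatial.transform import Rotation as Ro
print(Ro.from_euler('xyz',o['tool_rot']).as_matrix().round(3))
# blob centroid of bright ring in top
g=cv2.cvtColor(d['color'],cv2.COLOR_RGB2GRAY).astype(int)
print(g[203:224:1,325:346])
E
```

```text
[[-0.001  0.372  0.928]
 [-0.001  0.928 -0.372]
 [-1.    -0.001 -0.   ]]
[[ 94  93  89  92  94  84  80  89  98  97  90  91  92  88  77  83  87  90
   84  90  96]
 [ 89  83  77  81  90 100 102 112 115 120 117 112 114 104  88  85  89  90
   86  91  93]
 [ 90  84  74  82 105 117 124 130 130 128 130 130 132 126 115 105 101  88
   79  83  86]
 [ 89  89  89 101 121 129 133 128 124 116 120 121 124 128 131 126 112  95
   83  83  87]
 [ 83  93 110 120 130 127 120 105  91  84  82  87  96 106 121 128 125 112
   96  90  91]
 [ 82 104 120 130 126 110  89  69  58  56  56  55  65  72  95 113 125 126
  111  98  88]
 [ 92 114 125 125 103  82  67  63  59  61  59  60  55  56  66  90 114 127
  123 101  76]
 [104 119 128 116  88  67  67  80  83  83  85  83  76  64  61  73  99 125
  125 105  80]
 [108 125 129 102  76  70  85  93  98  94  91  94  90  84  73  69  86 115
  127 118  96]
 [113 127 124 104  84  86  91  95  97  98  95  94  95  95  89  73  80 108
  130 124 102]
 [114 128 121 102  91  92  94  96  96  96  97  96  99 100  92  80  80 105
  124 123 103]
 [111 127 124 106  94  97  93  92  97  93  93  95  94  95  93  89  88 105
  129 123 103]
 [106 119 123 112  98  97  94  95  96  95  95  92  94  96  94  91  94 111
  128 123 107]
 [101 117 130 121 102  95  93  95  96  95  94  95  96  93  92  96 105 119
  131 123 102]
 [ 97 106 127 127 112  98  95  94  92  95  93  96  93  94  97 103 115 130
  129 111  92]
 [ 88  96 116 128 126 111 102  94  94  94  95  97  94  97 101 110 126 128
  120 104  85]
 [ 82  81 100 123 131 122 115 103  96  99  94  94  99 102 114 123 130 118
  104  88  89]
 [ 86  77  83 106 125 129 126 120 113 106 109 111 117 121 129 128 121  97
   84  80  84]
 [ 86  81  71  83 102 119 125 129 130 127 126 126 129 132 128 118  98  79
   74  78  77]
 [ 90  85  73  69  72  87 106 119 127 128 131 128 122 118 103  86  74  72
   81  80  75]
 [ 87  83  81  74  61  64  73  85  92  98 102 103  94  82  71  62  68  79
   89  87  86]]
```

```bash
python3 -c "
import cv2,numpy as np
a=cv2.imread('pics/zt.png');b=cv2.imread('pics/zs.png');h=max(a.shape[0],b.shape[0])
cv2.imwrite('pics/z.png',np.hstack([cv2.resize(a,(384,384)),cv2.resize(b,(416,370))[:370] if 0 else cv2.copyMakeBorder(cv2.resize(b,(416,370)),0,14,0,0,0)]))"
```

```text
(no output)
```

View pics/z.png

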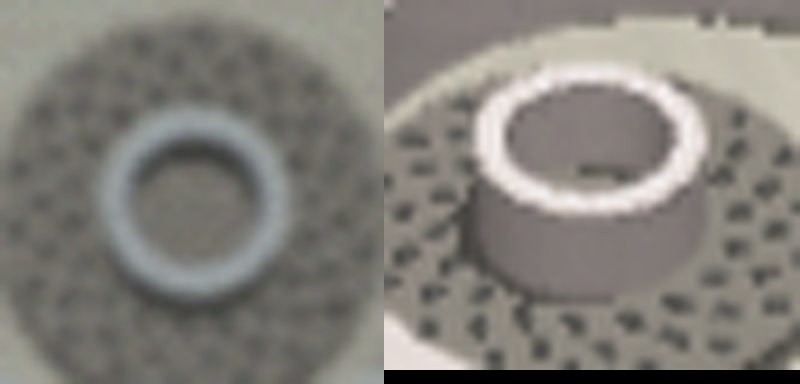

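The left half shows the collar's rim centred at about top pixel (335,213). The right half shows it in the side view at about (314,210). Both are clean rings, so I'll fit ellipses.

```bash
cat >> h.py <<'E'
def ringfit(d,box,th,minA=30):
    x0,y0,x1,y1=box; g=cv2.cvtColor(d['color'],cv2.COLOR_RGB2GRAY)[y0:y1,x0:x1]
    g=cv2.resize(g,None,fx=6,fy=6,interpolation=cv2.INTER_CUBIC)
    m=(g>th).astype(np.uint8); n,l,st,c=cv2.connectedComponentsWithStats(m)
    out=[]
    cs,_=cv2.findContours(m,cv2.RETR_CCOMP,cv2.CHAIN_APPROX_NONE)
    for k in cs:
        if len(k)>60:
            e=cv2.fitEllipse(k); out.append(((e[0][0]+.5)/6-.5+x0,(e[0][1]+.5)/6-.5+y0,e[1][0]/6,e[1][1]/6))
    return out
E
python3 - <<'E'
from h import *
d=load('top0'); s=load('side0')
for n,dd,b,th in(('top',d,(323,201,348,226),110),('side',s,(299,199,332,222),190),('side',s,(299,199,332,222),210)):
    for e in ringfit(dd,b,th): print(n,np.round(e,2),onz(dd,e[0],e[1],.108).round(4))
# triangulate knob etc skip; spans
E
```

```text
top [334.84 213.17  18.74  19.7 ] [ 0.4419 -0.052   0.108 ]
top [334.91 213.1   13.95  14.71] [ 0.4422 -0.0523  0.108 ]
side [326.05 201.11   3.41   7.75] [ 0.4766 -0.0279  0.108 ]
side [313.71 208.75  18.02  23.9 ] [ 0.4403 -0.0514  0.108 ]
side [313.79 209.38  12.3   19.23] [ 0.4401 -0.0538  0.108 ]
side [313.76 209.36  15.67  23.88] [ 0.44   -0.0538  0.108 ]
side [313.77 209.4   12.87  19.72] [ 0.44   -0.0539  0.108 ]
```

```bash
python3 -m inch '30 -25 0 0.119 1;30 -25 0 0.119 1;30 -25 0 0.119 0.5;30 -25 0 0.118 0;30 -25 0 0 0;30 -25 0 0 0;30 -25 0 0 0;30 -25 0 0 0' 10
python3 -m inch '1 -38 0 0 0;1 -38 0 0 0;1 -38 0 0 0;1 -38 0 0 0;1 -38 0 0 0;1 -38 0 0 0;0 -38 0 0 0;0 -38 0 0 0'
python3 -m inch '0 -36 0 0 0;0 0 0 0 0;0 0 0 0 0'
```

```text
time: 0.77
tool_pos: [0.4286, 0.2927, 0.4045]
tool_rot: [-2.998, 1.57, -2.935]
contact_force: [-0.2, -0.2, -0.1]
opening: 0.0565
time: 1.43
tool_pos: [0.433, -0.0115, 0.4046]
tool_rot: [2.417, 1.57, 2.48]
contact_force: [0.4, -0.4, 0.1]
opening: 0.0028
time: 1.68
tool_pos: [0.4334, -0.0474, 0.4045]
tool_rot: [2.535, 1.57, 2.594]
contact_force: [-0.1, 0.7, 0.0]
opening: 0.0003
```

```bash
python3 -m inch '4 -3 -25 0 0;4 -3 -25 0 0;0 0 -25 0 0;0 0 -21 0 0;0 0 0 0 0;0 0 0 0 0'
python3 - <<'E'
from h import *
from scipy.spatial.transform import Rotation as Ro
o=readout.observe(); R=Ro.from_euler('xyz',o['tool_rot']).as_matrix(); print(R.round(3),np.arctan2(R[1,1],R[0,1]),o['tool_pos']+R[:,0]*.178)
s=shot('side','side1')
tip=o['tool_pos']+R[:,0]*.178; print(pix(s,tip),pix(s,[tip[0],tip[1],.108]))
c=cv2.cvtColor(s['color'],cv2.COLOR_RGB2BGR)[120:290,230:420]
cv2.imwrite('pics/c3.png',cv2.resize(c,None,fx=4,fy=3.5,interpolation=cv2.INTER_CUBIC))
E
```

```text
time: 2.18
tool_pos: [0.4414, -0.0507, 0.3083]
tool_rot: [2.678, 1.568, 2.742]
contact_force: [1.3, 0.2, 1.0]
opening: 0.0006
[[-0.003 -0.065  0.998]
 [ 0.001  0.998  0.065]
 [-1.     0.001 -0.002]] 1.6354770975462751 [ 0.44097321 -0.05047325  0.13031746]
(np.float64(313.92706568242323), np.float64(201.45071166703693)) (np.float64(313.8979150608654), np.float64(208.46617110925285))
```

View pics/c3.png

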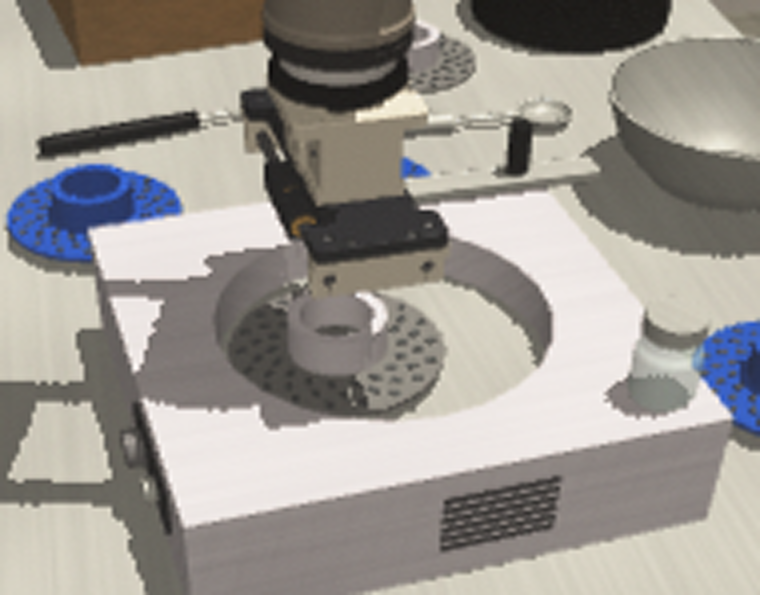

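```bash
python3 - <<'E'
from h import *
s=load('side1')
for p in ([.404,-.145,.197],[.478,-.145,.197],[.404,.045,.197],[.478,.045,.197],[.441,-.05,.13],[.441,-.05,.197]): 
    u,v=pix(s,p); print(p,((u-230)*4,(v-120)*3.5))
c=cv2.cvtColor(s['color'],cv2.COLOR_RGB2BGR)[140:240,280:360]
cv2.imwrite('pics/c4.png',cv2.resize(c,None,fx=6,fy=6,interpolation=cv2.INTER_CUBIC))
d=shot('top','top1')
c=cv2.cvtColor(d['color'],cv2.COLOR_RGB2BGR)[135:275,265:405]
cv2.imwrite('pics/c5.png',cv2.resize(c,None,fx=4,fy=4,interpolation=cv2.INTER_CUBIC))
E
```

```text
[0.404, -0.145, 0.197] (np.float64(301.0905598337006), np.float64(303.8156371373175))
[0.478, -0.145, 0.197] (np.float64(437.6756827009449), np.float64(289.33388208986094))
[0.404, 0.045, 0.197] (np.float64(248.98484499184906), np.float64(135.68834171913295))
[0.478, 0.045, 0.197] (np.float64(364.97021454717924), np.float64(125.62076056639258))
[0.441, -0.05, 0.13] (np.float64(335.602529439672), np.float64(285.0046849682297))
[0.441, -0.05, 0.197] (np.float64(335.9700472195316), np.float64(206.51789848401398))
```

View pics/c4.png

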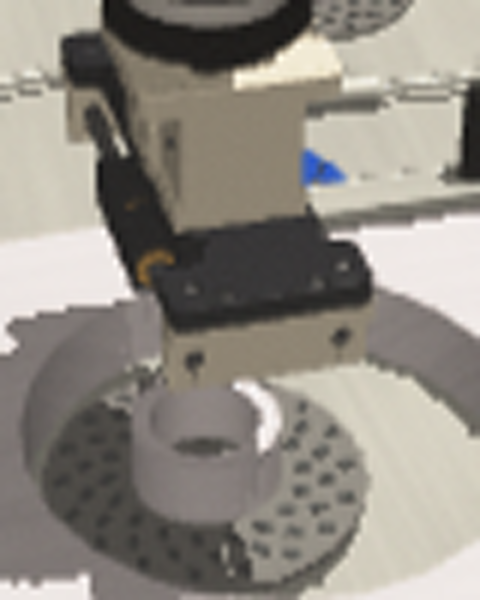

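View pics/c5.png

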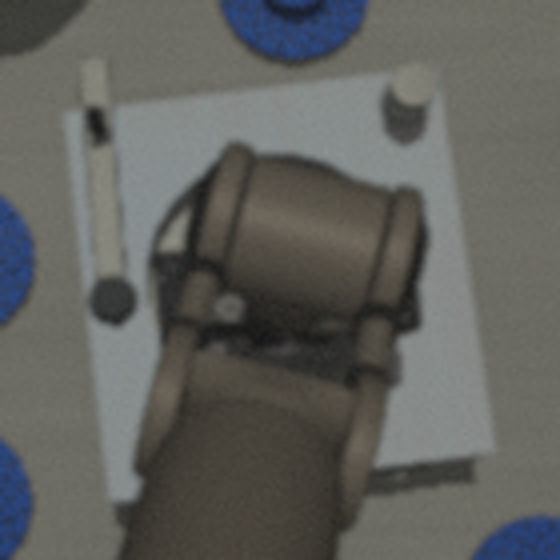

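```bash
python3 -m inch '0 -2 -9 0 0;0 0 -9 0 0;0 0 -3 0 0;0 0 -2 0 0;0 0 0 0 0'
python3 -m inch '0 0 -3 0 0;0 0 -2 0 0;0 0 0 0 0'
```

```text
time: 2.7
tool_pos: [0.4414, -0.0538, 0.2853]
tool_rot: [2.683, 1.57, 2.746]
contact_force: [-0.1, 0.2, -0.3]
opening: 0.0006
time: 2.95
tool_pos: [0.4415, -0.0538, 0.2805]
tool_rot: [2.54, 1.57, 2.603]
contact_force: [-0.1, 0.5, 0.0]
opening: 0.0004
```

```bash
python3 -m inch '0 0 -4 0 0;0 0 -4 0 0;0 0 -4 0 0;0 0 -2 0 0;0 0 0 0 0'
python3 - <<'E'
from h import *
s=shot('side','side2')
c=cv2.cvtColor(s['color'],cv2.COLOR_RGB2BGR)[140:270,250:400]
cv2.imwrite('pics/c6.png',cv2.resize(c,None,fx=4,fy=4,interpolation=cv2.INTER_CUBIC))
E
```

```text
time: 3.37
tool_pos: [0.4414, -0.0537, 0.2661]
tool_rot: [2.698, 1.57, 2.761]
contact_force: [-0.9, -0.3, 0.5]
opening: 0.0004
```

View pics/c6.png

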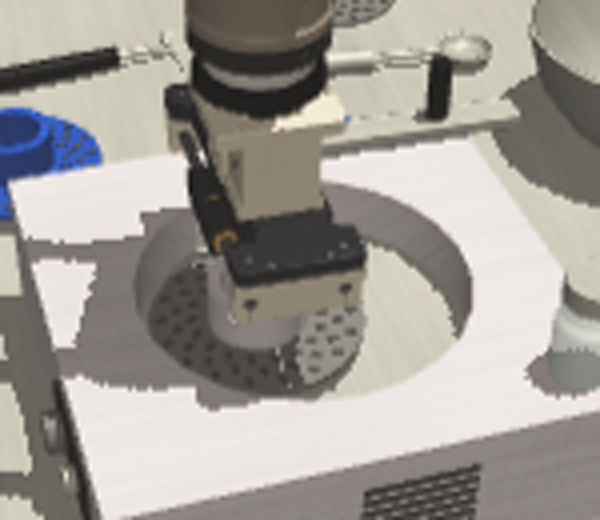

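```bash
python3 -m inch '4 0.4 0 0 0;4 0.4 0 0 0;4 0.4 0 0 0;3 0.3 0 0 0'
python3 -m inch '3 0.3 0 0 0;3 0.3 0 0 0'
python3 -m inch '3 0.3 0 0 0;3 0.3 0 0 0'
python3 -m inch '3 0.3 0 0 0;3 0.3 0 0 0'
```

```text
time: 3.75
tool_pos: [0.4569, -0.0522, 0.2667]
tool_rot: [2.752, 1.57, 2.816]
contact_force: [-1.8, -0.1, -1.1]
opening: 0.0008
time: 3.92
tool_pos: [0.4627, -0.0516, 0.2666]
tool_rot: [2.693, 1.57, 2.756]
contact_force: [-2.4, 0.8, -0.5]
opening: 0.0005
time: 4.08
tool_pos: [0.4687, -0.051, 0.2666]
tool_rot: [2.503, 1.57, 2.566]
contact_force: [-2.1, -0.1, -1.1]
opening: 0.0005
time: 4.25
tool_pos: [0.4748, -0.0504, 0.2667]
tool_rot: [2.455, 1.57, 2.518]
contact_force: [-2.9, 1.1, -1.1]
opening: 0.0004
```

```bash
python3 -m inch '3 0.3 0 0 0;3 0.3 0 0 0'
python3 -m inch '3 0.3 0 0 0;2 0.2 0 0 0'
python3 - <<'E'
from h import *
s=shot('side','side3')
c=cv2.cvtColor(s['color'],cv2.COLOR_RGB2BGR)[140:270,250:400]
cv2.imwrite('pics/c7.png',cv2.resize(c,None,fx=4,fy=4,interpolation=cv2.INTER_CUBIC))
E
```

```text
time: 4.42
tool_pos: [0.4808, -0.0499, 0.2667]
tool_rot: [2.569, 1.571, 2.632]
contact_force: [-1.8, -0.3, -1.9]
opening: 0.0003
time: 4.58
tool_pos: [0.4859, -0.0494, 0.2668]
tool_rot: [0.912, 1.571, 0.975]
contact_force: [-3.4, -0.2, -0.2]
opening: 0.0004
```

View pics/c7.png

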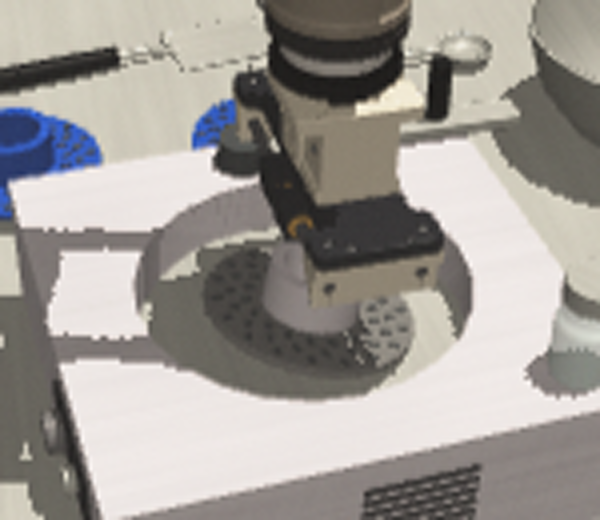

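The disc now leans to the +x side: its plate's right edge is lower, around side px (353,225), and the collar tilts right. The stub has begun tipping into the socket, so I'll keep nudging +x.

```bash
python3 -m inch '2 0.2 0 0 0;2 0.2 0 0 0;0 0 0 0 0'
python3 -m inch '2 0.2 0 0 0;0 0 0 0 0'
python3 - <<'E'
from h import *
s=shot('side','side4')
c=cv2.cvtColor(s['color'],cv2.COLOR_RGB2BGR)[140:270,250:400]
cv2.imwrite('pics/c8.png',cv2.resize(c,None,fx=4,fy=4,interpolation=cv2.INTER_CUBIC))
E
```

```text
time: 4.88
tool_pos: [0.4898, -0.049, 0.2669]
tool_rot: [0.086, 1.57, 0.149]
contact_force: [-2.7, 0.6, 0.3]
opening: 0.0008
time: 5.05
tool_pos: [0.4917, -0.0488, 0.2669]
tool_rot: [0.116, 1.571, 0.179]
contact_force: [-4.7, 0.0, 0.8]
opening: 0.0009
```

View pics/c8.png

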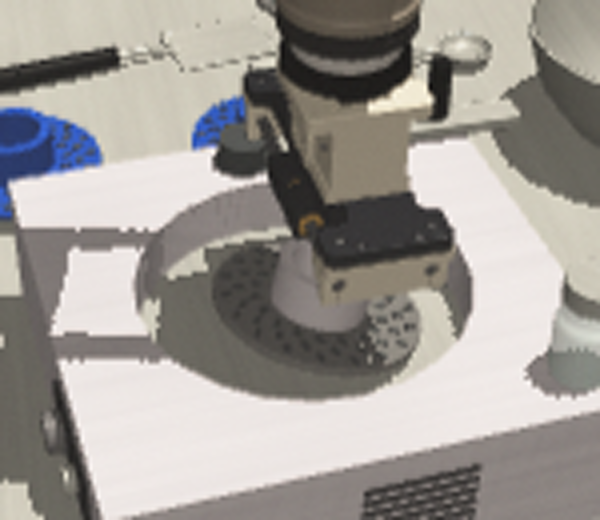

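```bash
python3 -m inch '2 0.2 0 0 0;0 0 0 0 0'
python3 -m inch '2 0.2 0 0 0;0 0 0 0 0'
python3 - <<'E'
from h import *
s=shot('side','side5')
c=cv2.cvtColor(s['color'],cv2.COLOR_RGB2BGR)[140:270,250:400]
cv2.imwrite('pics/c9.png',cv2.resize(c,None,fx=4,fy=4,interpolation=cv2.INTER_CUBIC))
E
```

```text
time: 5.27
tool_pos: [0.4937, -0.0486, 0.2669]
tool_rot: [-0.07, 1.57, -0.007]
contact_force: [-5.0, -0.3, 1.8]
opening: 0.0008
time: 5.43
tool_pos: [0.4959, -0.0484, 0.267]
tool_rot: [-0.096, 1.57, -0.033]
contact_force: [-2.8, 1.4, 2.4]
opening: 0.0004
```

View pics/c9.png

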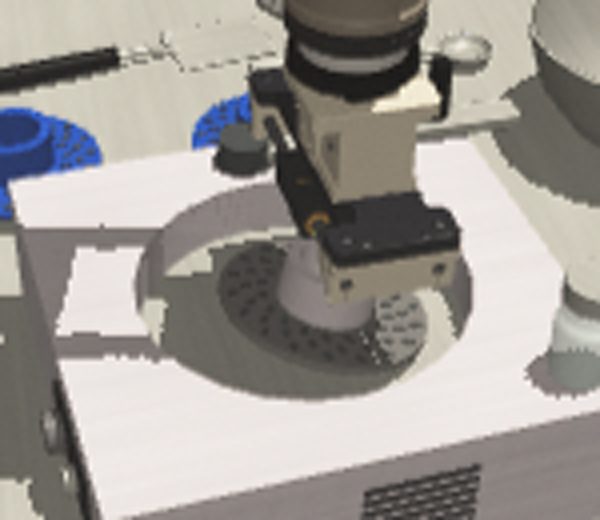

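```bash
python3 -m inch '1.5 0.1 0 0 0;0 0 0 0 0'
python3 -m inch '1.5 0.1 0 0 0;0 0 0 0 0'
python3 - <<'E'
from h import *
s=shot('side','side6')
c=cv2.cvtColor(s['color'],cv2.COLOR_RGB2BGR)[170:250,290:370]
cv2.imwrite('pics/c10.png',cv2.resize(c,None,fx=7,fy=7,interpolation=cv2.INTER_CUBIC))
E
```

```text
time: 5.65
tool_pos: [0.4971, -0.0483, 0.2669]
tool_rot: [-2.451, 1.571, -2.387]
contact_force: [-4.3, -0.9, 3.7]
opening: 0.0005
time: 5.82
tool_pos: [0.4984, -0.0483, 0.2669]
tool_rot: [-3.036, 1.57, -2.973]
contact_force: [-5.4, -1.2, 4.4]
opening: 0.0009
```

View pics/c10.png

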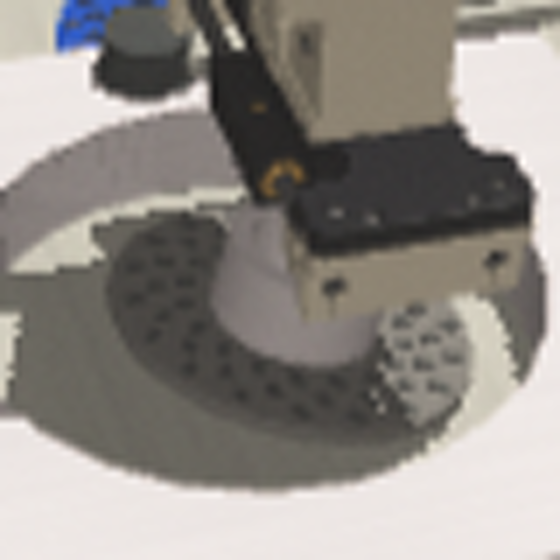

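```bash
python3 -m inch '-1 -2 0 0 0;0 0 0 0 0'
python3 -m inch '0 -2 0 0 0;0 0 0 0 0'
python3 -m inch '0 -2 0 0 0;0 0 0 0 0'
python3 - <<'E'
from h import *
s=shot('side','side7')
c=cv2.cvtColor(s['color'],cv2.COLOR_RGB2BGR)[170:250,290:370]
cv2.imwrite('pics/c11.png',cv2.resize(c,None,fx=7,fy=7,interpolation=cv2.INTER_CUBIC))
E
```

```text
time: 6.03
tool_pos: [0.4977, -0.0503, 0.2668]
tool_rot: [0.04, 1.57, 0.103]
contact_force: [-1.6, 0.3, 1.1]
opening: 0.001
time: 6.2
tool_pos: [0.4977, -0.0524, 0.2666]
tool_rot: [0.256, 1.57, 0.319]
contact_force: [-1.9, 0.9, 0.9]
opening: 0.0002
time: 6.37
tool_pos: [0.4976, -0.0544, 0.2666]
tool_rot: [1.866, 1.571, 1.929]
contact_force: [-1.4, 1.4, -0.5]
opening: 0.0005
```

View pics/c11.png

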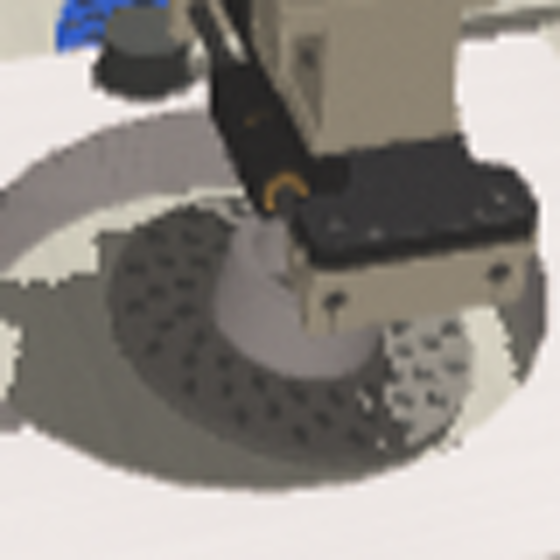

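```bash
python3 -m inch '0 -2 0 0 0;0 0 0 0 0'
python3 -m inch '0 -2 0 0 0;0 0 0 0 0'
python3 -m inch '0 -2 0 0 0;0 0 0 0 0'
python3 - <<'E'
from h import *
s=shot('side','side8')
c=cv2.cvtColor(s['color'],cv2.COLOR_RGB2BGR)[170:250,290:370]
cv2.imwrite('pics/c12.png',cv2.resize(c,None,fx=7,fy=7,interpolation=cv2.INTER_CUBIC))
E
```

```text
time: 6.58
tool_pos: [0.4974, -0.0563, 0.2666]
tool_rot: [2.567, 1.57, 2.63]
contact_force: [-2.1, 1.5, -0.2]
opening: 0.0002
time: 6.75
tool_pos: [0.4975, -0.0584, 0.2666]
tool_rot: [2.443, 1.57, 2.506]
contact_force: [-1.9, 1.2, -1.0]
opening: 0.0004
time: 6.92
tool_pos: [0.4976, -0.0604, 0.2667]
tool_rot: [-0.053, 1.571, 0.01]
contact_force: [-1.8, 1.5, -1.2]
opening: 0.0007
```

View pics/c12.png

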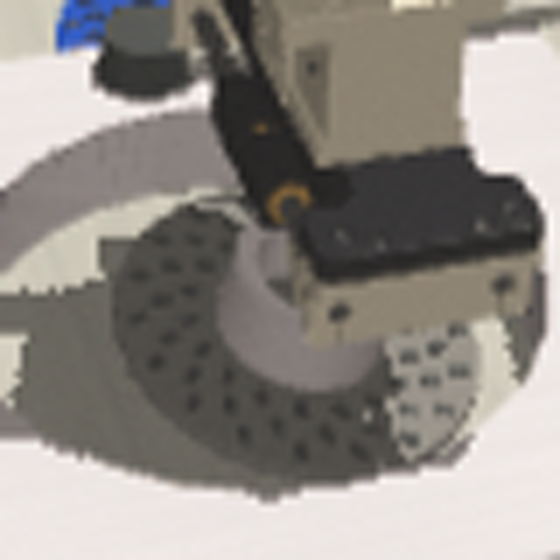

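```bash
python3 -m inch '0 -2 0 0 0;0 0 0 0 0'
python3 -m inch '0 -2 0 0 0;0 0 0 0 0'
python3 - <<'E'
from h import *
s=shot('side','side9')
c=cv2.cvtColor(s['color'],cv2.COLOR_RGB2BGR)[170:250,290:370]
cv2.imwrite('pics/c13.png',cv2.resize(c,None,fx=7,fy=7,interpolation=cv2.INTER_CUBIC))
E
```

```text
time: 7.13
tool_pos: [0.4976, -0.0624, 0.2668]
tool_rot: [-0.398, 1.57, -0.335]
contact_force: [-1.0, 1.5, -0.7]
opening: 0.0003
time: 7.3
tool_pos: [0.4976, -0.0644, 0.2668]
tool_rot: [-0.126, 1.571, -0.063]
contact_force: [-1.3, 1.7, -1.4]
opening: 0.0009
```

View pics/c13.png

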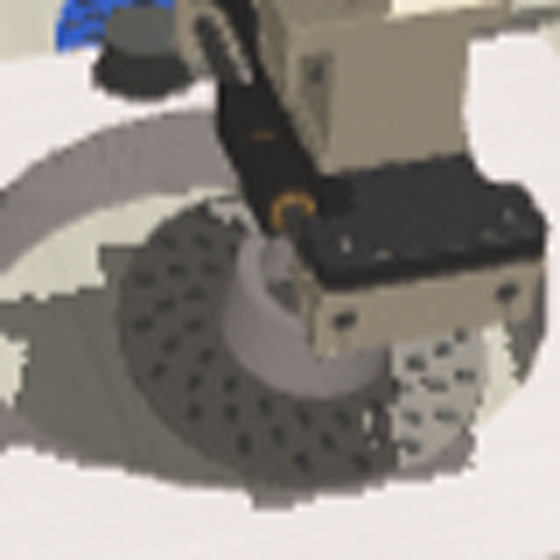

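```bash
python3 -m inch '0 -2 0 0 0;0 0 0 0 0'
python3 -m inch '0 -2 0 0 0;0 0 0 0 0'
python3 - <<'E'
from h import *
s=shot('side','side10')
c=cv2.cvtColor(s['color'],cv2.COLOR_RGB2BGR)[170:250,290:370]
cv2.imwrite('pics/c14.png',cv2.resize(c,None,fx=7,fy=7,interpolation=cv2.INTER_CUBIC))
E
```

```text
time: 7.52
tool_pos: [0.4976, -0.0664, 0.2668]
tool_rot: [-0.242, 1.57, -0.179]
contact_force: [-0.6, 1.7, -0.4]
opening: 0.0005
time: 7.68
tool_pos: [0.4977, -0.0684, 0.2669]
tool_rot: [-0.223, 1.57, -0.16]
contact_force: [-0.9, 2.0, 0.6]
opening: 0.0004
```

View pics/c14.png

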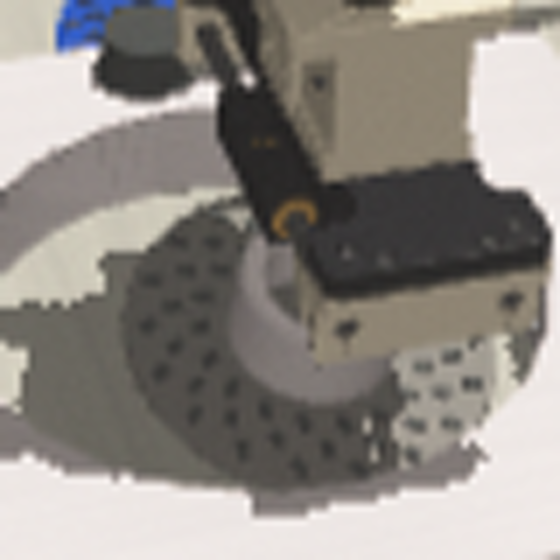

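```bash
python3 -m inch '0 -2 0 0 0;0 0 0 0 0'
python3 -m inch '0 -2 0 0 0;0 0 0 0 0'
python3 - <<'E'
from h import *
s=shot('side','side11')
c=cv2.cvtColor(s['color'],cv2.COLOR_RGB2BGR)[170:250,290:370]
cv2.imwrite('pics/c15.png',cv2.resize(c,None,fx=7,fy=7,interpolation=cv2.INTER_CUBIC))
E
```

```text
time: 7.9
tool_pos: [0.4977, -0.0704, 0.2669]
tool_rot: [-0.154, 1.57, -0.09]
contact_force: [-0.6, 1.6, -0.1]
opening: 0.0005
time: 8.07
tool_pos: [0.4977, -0.0724, 0.2669]
tool_rot: [-0.131, 1.57, -0.068]
contact_force: [-0.8, 3.2, -0.1]
opening: 0.0005
```

View pics/c15.png

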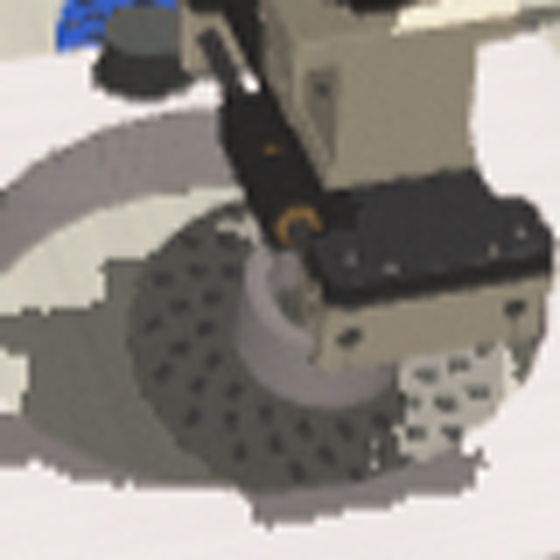

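```bash
python3 - <<'E'
from h import *
s=load('side11')
for z in(.072,.078): print(onz(s,335.9,219.3,z))
g=cv2.cvtColor(s['color'],cv2.COLOR_RGB2BGR)[190:245,300:370]
cv2.imwrite('pics/c16.png',cv2.convertScaleAbs(cv2.resize(g,None,fx=10,fy=10,interpolation=cv2.INTER_CUBIC),alpha=1.8))
# expected flat outline for check: extents of circle r=68mm upper face centred there
c=onz(s,335.9,219.3,.075)
P=[pix(s,c+np.array([.068*np.cos(a),.068*np.sin(a),0])) for a in np.linspace(0,6.28,73)]
P=(np.array(P)-[290,170])*7; print(P.min(0),P.max(0),P[P[:,0].argmin()],P[P[:,0].argmax()],P[P[:,1].argmin()],P[P[:,1].argmax()])
E
```

```text
[ 0.49581588 -0.06074118  0.072     ]
[ 0.49400696 -0.06719874  0.078     ]
[132.25384867 225.4795621 ] [510.87898949 479.23820256] [132.25384867 346.59051993] [510.87898949 354.86663753] [310.27866067 225.4795621 ] [333.33995866 479.23820256]
```

View pics/c16.png

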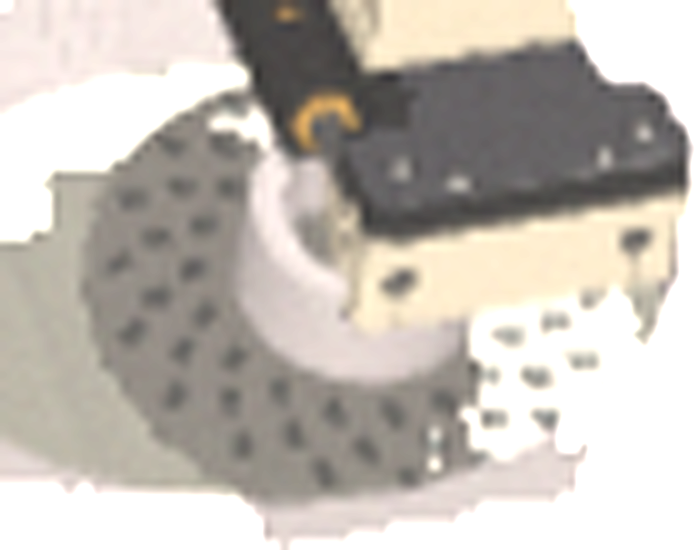

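```bash
python3 -m inch '0 -2 0 0 0;0 0 0 0 0'
python3 -m inch '0 -2 0 0 0;0 0 0 0 0'
python3 - <<'E'
from h import *
s=shot('side','side12')
c=cv2.cvtColor(s['color'],cv2.COLOR_RGB2BGR)[170:250,290:370]
cv2.imwrite('pics/c17.png',cv2.convertScaleAbs(cv2.resize(c,None,fx=7,fy=7,interpolation=cv2.INTER_CUBIC),alpha=1.5))
E
```

```text
time: 8.28
tool_pos: [0.4976, -0.0743, 0.2669]
tool_rot: [-0.027, 1.57, 0.036]
contact_force: [-0.0, 3.5, 1.2]
opening: 0.0007
time: 8.45
tool_pos: [0.4977, -0.0764, 0.2669]
tool_rot: [-0.138, 1.57, -0.075]
contact_force: [-1.0, 4.2, 1.7]
opening: 0.0008
```

View pics/c17.png

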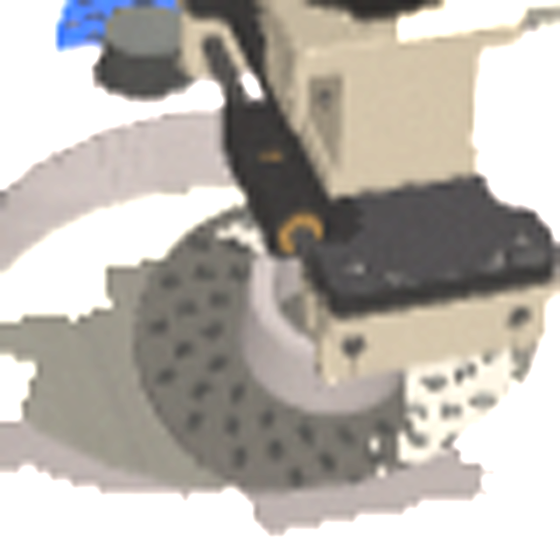

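```bash
python3 -m inch '-1 3 0 0 0;-1 3 0 0 0;0 0 0 0 0'
python3 -m inch '0 0 10 0 0;0 0 10 0 0'
python3 -m inch '0 0 30 0 0;0 0 30 0 0;0 0 30 0 0;0 0 0 0 0'
python3 - <<'E'
from h import *
s=shot('side','side13')
c=cv2.cvtColor(s['color'],cv2.COLOR_RGB2BGR)[170:250,290:370]
cv2.imwrite('pics/c18.png',cv2.convertScaleAbs(cv2.resize(c,None,fx=7,fy=7,interpolation=cv2.INTER_CUBIC),alpha=1.3))
E
```

```text
time: 8.75
tool_pos: [0.4954, -0.0698, 0.2668]
tool_rot: [-0.129, 1.571, -0.066]
contact_force: [0.4, 2.1, 2.0]
opening: 0.0005
time: 8.92
tool_pos: [0.4954, -0.0703, 0.2871]
tool_rot: [-3.127, 1.57, -3.064]
contact_force: [0.2, -0.1, -0.3]
opening: 0.0006
time: 9.25
tool_pos: [0.4966, -0.0707, 0.3837]
tool_rot: [-0.399, 1.559, -0.335]
contact_force: [1.0, -1.0, 0.5]
opening: 0.0004
```

View pics/c18.png

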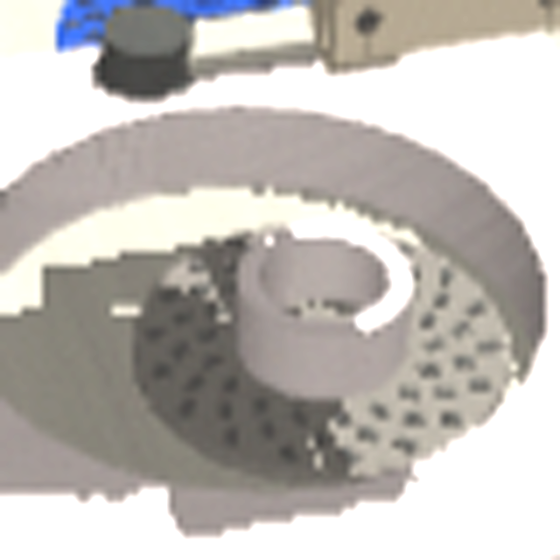

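```bash
python3 -m inch '-5 37 10 0 0;-5 37 0 0 0;-5 37 0 0 0;-5 37 0 0 0;-5 37 0 0 0;-5 37 0 0 0;-5 37 0 0 0;0 0 0 0 0'
python3 - <<'E'
from h import *
for n in('side','top'): shot(n,n+'14')
s=load('side14');d=load('top14')
a=cv2.cvtColor(s['color'],cv2.COLOR_RGB2BGR)[175:250,285:365]
b=cv2.cvtColor(d['color'],cv2.COLOR_RGB2BGR)[165:240,295:375]
f=lambda c:cv2.convertScaleAbs(cv2.resize(c,(400,375),interpolation=cv2.INTER_CUBIC),alpha=1.3)
cv2.imwrite('pics/c19.png',np.hstack([f(a),f(b)]))
E
```

```text
time: 9.97
tool_pos: [0.4591, 0.1936, 0.3865]
tool_rot: [1.811, 1.569, 1.879]
contact_force: [0.6, -0.9, 0.0]
opening: 0.0004
```

View pics/c19.png

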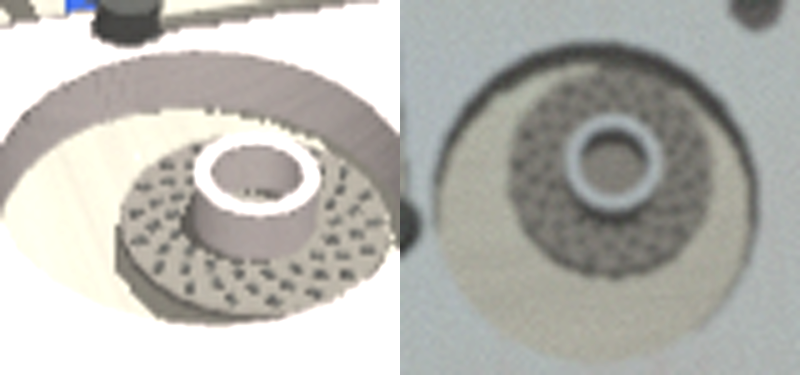

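The arm is clear now. The plate's left edge (side px ~(309,219)) stands off the floor over a shadow, so the disc leans to +x and isn't home yet. I'll triangulate the collar and plate centres.

```bash
cat >> h.py <<'E'
def tri(s,ps,d,pd):
    o1,r1=ray(s,*ps);o2,r2=ray(d,*pd)
    A=np.stack([r1,-r2],1); k=np.linalg.lstsq(A,o2-o1,rcond=None)[0]
    a=o1+r1*k[0];b=o2+r2*k[1]; return (a+b)/2,np.linalg.norm(a-b)
E
python3 - <<'E'
from h import *
s=load('side14');d=load('top14')
rs=ringfit(s,(320,195,353,220),205); rt=ringfit(d,(325,185,350,210),108)
print(np.round(rs,2),'\n',np.round(rt,2))
g=cv2.cvtColor(s['color'],cv2.COLOR_RGB2HSV); 
# plate edges in side: print zoom with gamma
a=cv2.cvtColor(s['color'],cv2.COLOR_RGB2BGR)[192:246,303:367]
cv2.imwrite('pics/c20.png',cv2.resize(a,None,fx=11,fy=11,interpolation=cv2.INTER_CUBIC))
E
```

```text
[[335.98 208.96  16.54  24.07]
 [335.94 209.24  12.58  19.43]] 
 [[337.26 196.62  18.66  19.84]
 [337.33 196.42  13.44  14.11]]
```

View pics/c20.png

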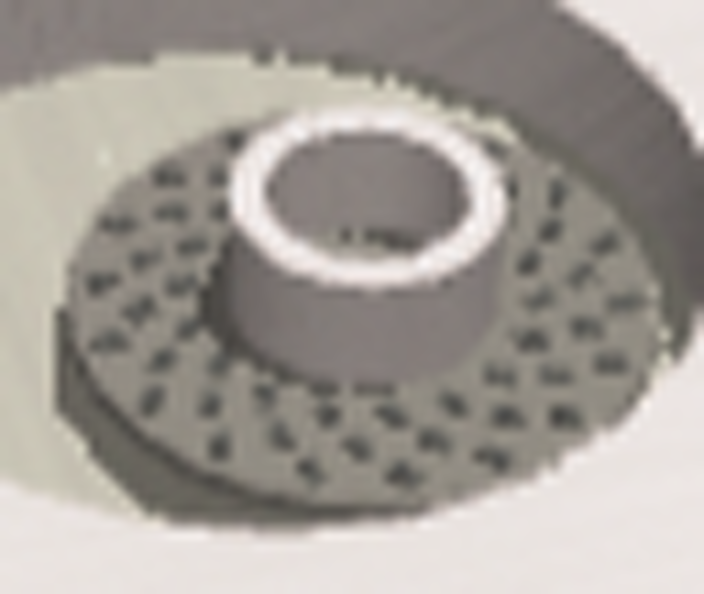

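```bash
python3 - <<'E'
from h import *
s=load('side14');d=load('top14'); s0=load('side0');d0=load('top0')
print('start collar',tri(s0,(313.78,209.4),d0,(334.87,213.13)))
print('now collar',tri(s,(335.96,209.1),d,(337.29,196.52)))
# plate in top: dark grey mask
for dd,c in((d0,(335,213)),(d,(337,197))):
    f=dd['color'].astype(int); g=cv2.GaussianBlur(cv2.cvtColor(dd['color'],cv2.COLOR_RGB2GRAY),(5,5),0)
    x0,y0=c[0]-32,c[1]-32; w=g[y0:y0+64,x0:x0+64]
    m=((w<103)).astype(np.uint8)*255
    m=cv2.morphologyEx(m,cv2.MORPH_CLOSE,np.ones((3,3)))
    cv2.imwrite(f'pics/m{c[0]}.png',cv2.resize(np.hstack([w,m]),None,fx=6,fy=6,interpolation=0))
E
python3 -c "
import cv2,numpy as np
cv2.imwrite('pics/m.png',cv2.resize(np.vstack([cv2.imread('pics/m335.png'),cv2.imread('pics/m337.png')]),(600,600)))"
```

```text
start collar (array([ 0.44130865, -0.05213858,  0.10652562]), np.float64(0.0018881010125062572))
now collar (array([ 0.49512903, -0.06178736,  0.10703296]), np.float64(0.0017202716991331413))
```

View pics/m.png

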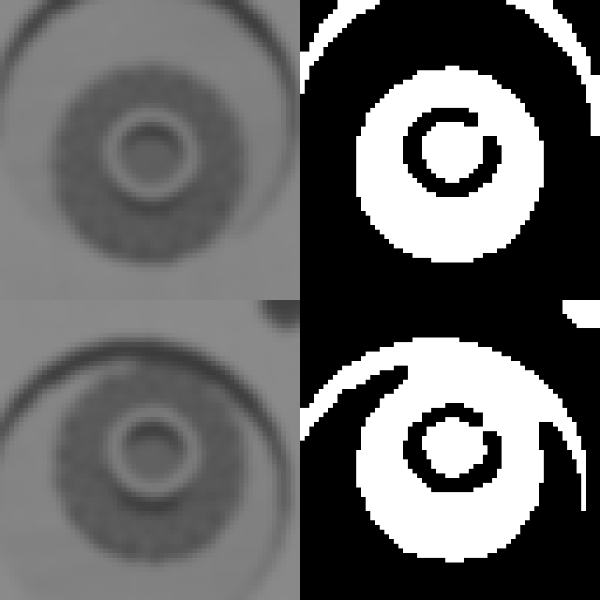

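```bash
python3 - <<'E'
from h import *
for fs,fd,c in(('side0','top0',[.4413,-.0521,.1065]),('side14','top14',[.4951,-.0618,.107])):
    s=load(fs);d=load(fd);c=np.array(c)-[0,0,.030]
    for dd in(s,d):
        P=np.array([pix(dd,c+.068*np.array([np.cos(a),np.sin(a),0])) for a in np.linspace(0,6.283,181)])
        i=[P[:,0].argmin(),P[:,0].argmax(),P[:,1].argmin(),P[:,1].argmax()]
        print(fs,P[i].round(1).tolist())
s=load('side14');a=cv2.cvtColor(s['color'],cv2.COLOR_RGB2BGR)
s0=load('side0');b=cv2.cvtColor(s0['color'],cv2.COLOR_RGB2BGR)
cv2.imwrite('pics/c21.png',np.vstack([cv2.resize(b[188:246,277:352],None,fx=5,fy=5,interpolation=cv2.INTER_NEAREST),cv2.resize(a[188:246,300:375],None,fx=5,fy=5,interpolation=cv2.INTER_NEAREST)]))
E
```

```text
side0 [[287.0, 219.3], [341.1, 219.4], [313.7, 201.4], [314.6, 237.5]]
side0 [[313.7, 214.5], [355.1, 214.7], [334.4, 194.2], [334.4, 235.3]]
side14 [[308.8, 218.4], [362.9, 219.8], [334.2, 201.1], [337.6, 237.2]]
side14 [[316.2, 198.2], [357.4, 198.5], [336.8, 178.2], [336.8, 218.8]]
```

View pics/c21.png

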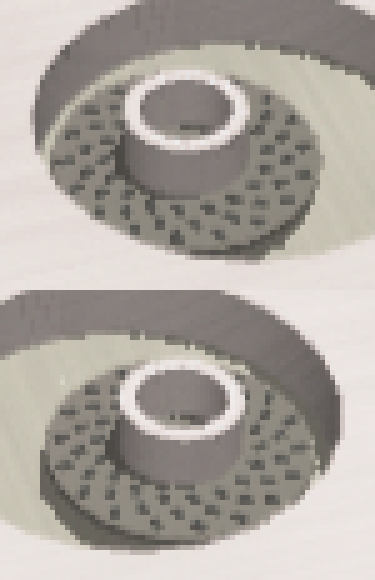

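Comparing with the start picture, the disc is flat again and still standing on its stub (collar top z≈0.107). The lean came from pushing too high in the collar. The tracks y≈0, x −30…10 are ruled out. Next I'll re-enter deeper (tips just above the plate) and sweep −x along y≈−13.

```bash
python3 -m inch '5 -37 0 0 0;5 -37 0 0 0;5 -37 0 0 0;5 -37 0 0 0;5 -37 0 0 0;5 -37 0 0 0;5 -35 0 0 0;0 0 0 0 0'
python3 -m inch '0 0 -25 0 0;0 0 -25 0 0;0 0 -25 0 0;0 0 -12 0 0;0 0 0 0 0;0 0 0 0 0'
```

```text
time: 10.73
tool_pos: [0.4956, -0.075, 0.3865]
tool_rot: [-1.524, 1.568, -1.468]
contact_force: [-0.8, 0.3, -0.1]
opening: 0.0008
time: 11.23
tool_pos: [0.4952, -0.069, 0.2995]
tool_rot: [2.904, 1.569, 2.966]
contact_force: [-0.2, 0.4, 0.5]
opening: 0.0002
```

```bash
python3 -m inch '0 6 -5 0 0;0 0 -5 0 0;0 0 0 0 0'
python3 -m inch '0 0 -4 0 0;0 0 -4 0 0;0 0 0 0 0'
python3 -m inch '0 0 -5 0 0;0 0 -5 0 0;0 0 -5 0 0;0 0 -5 0 0;0 0 -4 0 0;0 0 -3 0 0;0 0 0 0 0'
```

```text
time: 11.48
tool_pos: [0.4954, -0.0619, 0.2896]
tool_rot: [1.639, 1.571, 1.702]
contact_force: [-0.3, 0.3, -0.1]
opening: 0.0007
time: 11.73
tool_pos: [0.4954, -0.0621, 0.2812]
tool_rot: [2.732, 1.57, 2.795]
contact_force: [0.3, 0.8, -0.5]
opening: 0.0003
time: 12.32
tool_pos: [0.4954, -0.0621, 0.2561]
tool_rot: [-0.904, 1.571, -0.84]
contact_force: [-6.1, 2.0, 17.8]
opening: 0.0005
```

```bash
python3 -m inch '0 0 4 0 0;0 0 0 0 0'
python3 -m inch '-2 -0.2 0 0 0;-2 -0.2 0 0 0;-2 -0.2 0 0 0'
python3 -m inch '-2 -0.2 0 0 0;-2 -0.2 0 0 0'
python3 - <<'E'
from h import *
s=shot('side','side15')
c=cv2.cvtColor(s['color'],cv2.COLOR_RGB2BGR)[170:250,290:370]
cv2.imwrite('pics/c22.png',cv2.convertScaleAbs(cv2.resize(c,None,fx=7,fy=7,interpolation=cv2.INTER_CUBIC),alpha=1.3))
E
```

```text
time: 12.48
tool_pos: [0.4957, -0.0622, 0.2593]
tool_rot: [-0.277, 1.569, -0.214]
contact_force: [0.5, 1.1, -0.6]
opening: 0.0003
time: 12.73
tool_pos: [0.4894, -0.0628, 0.2584]
tool_rot: [1.537, 1.571, 1.6]
contact_force: [1.4, -0.2, 0.2]
opening: 0.0005
time: 12.9
tool_pos: [0.4856, -0.0632, 0.2587]
tool_rot: [0.061, 1.57, 0.124]
contact_force: [2.6, 0.8, -0.6]
opening: 0.0006
```

View pics/c22.png

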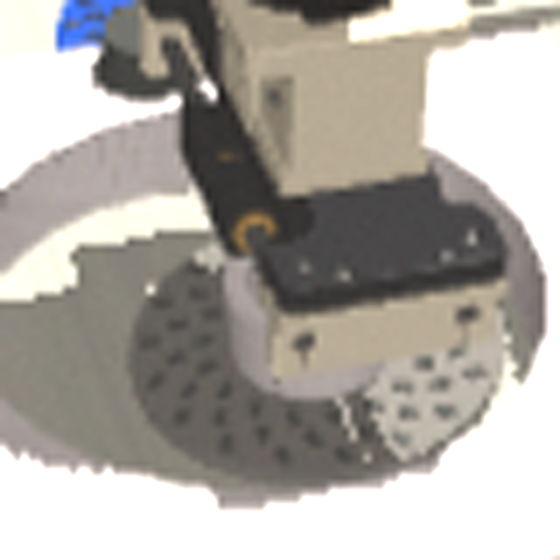

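```bash
python3 -m inch '-2 -0.2 0 0 0;-2 -0.2 0 0 0;-2 -0.2 0 0 0'
python3 -m inch '-2 -0.2 0 0 0;-2 -0.2 0 0 0'
python3 - <<'E'
from h import *
s=shot('side','side16')
c=cv2.cvtColor(s['color'],cv2.COLOR_RGB2BGR)[170:250,290:370]
cv2.imwrite('pics/c23.png',cv2.convertScaleAbs(cv2.resize(c,None,fx=7,fy=7,interpolation=cv2.INTER_CUBIC),alpha=1.3))
E
```

```text
time: 13.2
tool_pos: [0.4795, -0.0639, 0.2588]
tool_rot: [-0.121, 1.57, -0.058]
contact_force: [2.5, 0.7, -1.3]
opening: 0.0006
time: 13.37
tool_pos: [0.4754, -0.0642, 0.2588]
tool_rot: [0.273, 1.571, 0.336]
contact_force: [3.4, 0.5, 0.3]
opening: 0.0004
```

View pics/c23.png

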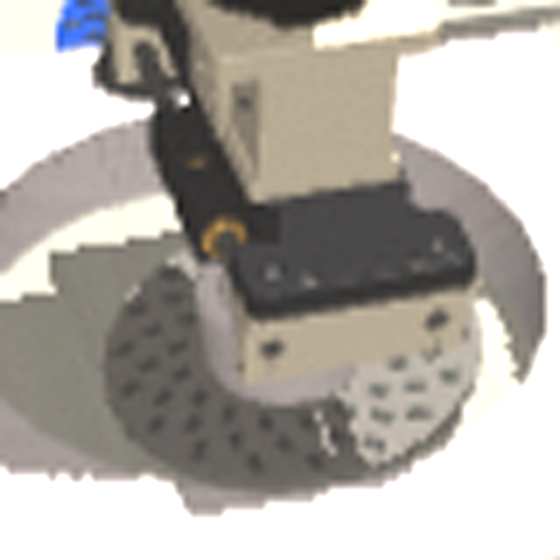

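```bash
python3 -m inch '-2 -0.2 0 0 0;-2 -0.2 0 0 0;-2 -0.2 0 0 0'
python3 -m inch '-2 -0.2 0 0 0;-2 -0.2 0 0 0'
python3 - <<'E'
from h import *
s=shot('side','side17')
c=cv2.cvtColor(s['color'],cv2.COLOR_RGB2BGR)[170:250,280:360]
cv2.imwrite('pics/c24.png',cv2.convertScaleAbs(cv2.resize(c,None,fx=7,fy=7,interpolation=cv2.INTER_CUBIC),alpha=1.3))
E
```

```text
time: 13.67
tool_pos: [0.4694, -0.0648, 0.2588]
tool_rot: [0.133, 1.571, 0.196]
contact_force: [2.6, 0.5, -1.2]
opening: 0.0002
time: 13.83
tool_pos: [0.4654, -0.0652, 0.2588]
tool_rot: [0.06, 1.571, 0.123]
contact_force: [2.5, 0.2, -0.7]
opening: 0.0002
```

View pics/c24.png

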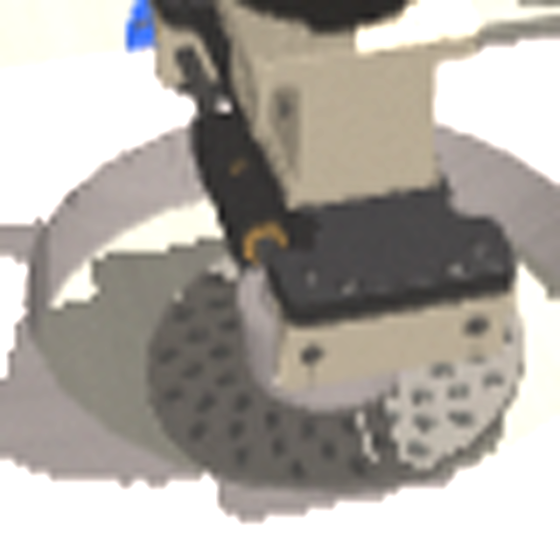

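```bash
python3 -m inch '-2 -0.2 0 0 0;-2 -0.2 0 0 0;-2 -0.2 0 0 0;-2 -0.2 0 0 0;0 0 0 0 0'
python3 - <<'E'
from h import *
s=shot('side','side18')
c=cv2.cvtColor(s['color'],cv2.COLOR_RGB2BGR)[170:250,280:360]
cv2.imwrite('pics/c25.png',cv2.convertScaleAbs(cv2.resize(c,None,fx=7,fy=7,interpolation=cv2.INTER_CUBIC),alpha=1.3))
E
```

```text
time: 14.3
tool_pos: [0.4572, -0.066, 0.2588]
tool_rot: [2.806, 1.571, 2.869]
contact_force: [2.8, -0.2, -0.2]
opening: 0.0004
```

View pics/c25.png

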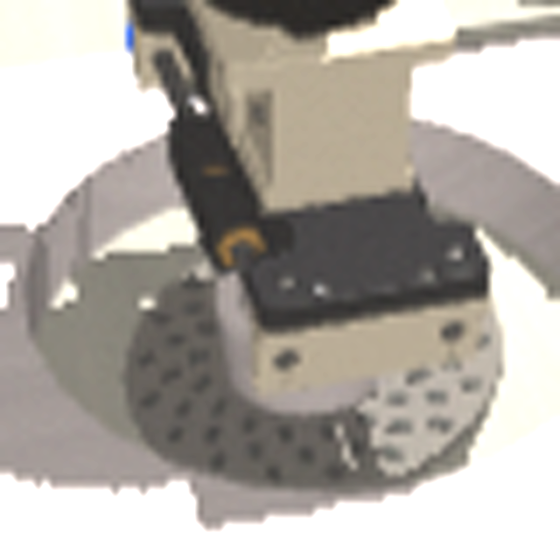

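```bash
python3 -m inch '-0.3 3 0 0 0;-0.3 3 0 0 0;-0.3 3 0 0 0;-0.3 3 0 0 0;-0.3 3 0 0 0'
python3 -m inch '-0.3 3 0 0 0;-0.3 3 0 0 0;-0.3 3 0 0 0;-0.3 3 0 0 0;-0.3 3 0 0 0'
python3 - <<'E'
from h import *
s=shot('side','side19')
c=cv2.cvtColor(s['color'],cv2.COLOR_RGB2BGR)[170:250,280:360]
cv2.imwrite('pics/c26.png',cv2.convertScaleAbs(cv2.resize(c,None,fx=7,fy=7,interpolation=cv2.INTER_CUBIC),alpha=1.3))
E
```

```text
time: 14.77
tool_pos: [0.4559, -0.0507, 0.2587]
tool_rot: [-2.709, 1.57, -2.646]
contact_force: [0.7, -3.1, 0.1]
opening: -0.0
time: 15.18
tool_pos: [0.4545, -0.0358, 0.2589]
tool_rot: [-1.257, 1.57, -1.194]
contact_force: [0.5, -5.9, 3.2]
opening: 0.0004
```

View pics/c26.png

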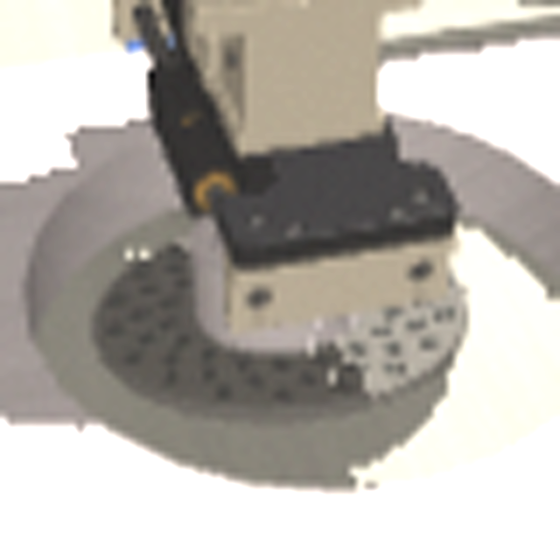

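```bash
python3 -m inch '2 -1.8 0 0 0;2 0.2 0 0 0;2 0.2 0 0 0;2 0.2 0 0 0'
python3 -m inch '2 0.2 0 0 0;2 0.2 0 0 0;2 0.2 0 0 0;0 0 0 0 0'
python3 - <<'E'
from h import *
s=shot('side','side20')
c=cv2.cvtColor(s['color'],cv2.COLOR_RGB2BGR)[170:250,280:360]
cv2.imwrite('pics/c27.png',cv2.convertScaleAbs(cv2.resize(c,None,fx=7,fy=7,interpolation=cv2.INTER_CUBIC),alpha=1.3))
E
```

```text
time: 15.57
tool_pos: [0.4626, -0.0371, 0.2585]
tool_rot: [2.574, 1.57, 2.637]
contact_force: [-0.8, -1.9, -0.4]
opening: 0.0003
time: 15.9
tool_pos: [0.4687, -0.0364, 0.2586]
tool_rot: [2.089, 1.57, 2.152]
contact_force: [-0.6, -0.8, -0.3]
opening: 0.0005
```

View pics/c27.png

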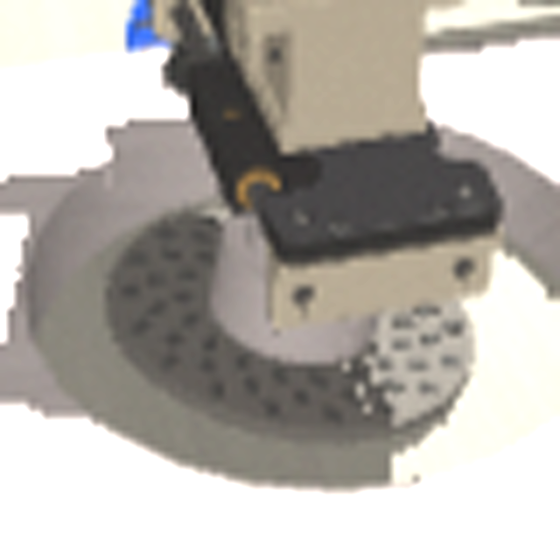

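```bash
python3 -m inch '2 0.2 0 0 0;2 0.2 0 0 0'
python3 -m inch '2 0.2 0 0 0;2 0.2 0 0 0'
python3 -m inch '2 0.2 0 0 0;0 0 0 0 0'
python3 - <<'E'
from h import *
s=shot('side','side21')
c=cv2.cvtColor(s['color'],cv2.COLOR_RGB2BGR)[170:250,280:360]
cv2.imwrite('pics/c28.png',cv2.convertScaleAbs(cv2.resize(c,None,fx=7,fy=7,interpolation=cv2.INTER_CUBIC),alpha=1.3))
E
```

```text
time: 16.12
tool_pos: [0.4724, -0.0361, 0.2586]
tool_rot: [2.722, 1.57, 2.785]
contact_force: [-1.9, -0.8, -1.5]
opening: 0.0004
time: 16.28
tool_pos: [0.4766, -0.0357, 0.2587]
tool_rot: [2.628, 1.57, 2.692]
contact_force: [-2.0, -0.9, -1.5]
opening: 0.0008
time: 16.45
tool_pos: [0.479, -0.0356, 0.2588]
tool_rot: [0.012, 1.57, 0.075]
contact_force: [-0.6, 0.8, -2.0]
opening: 0.0002
```

View pics/c28.png

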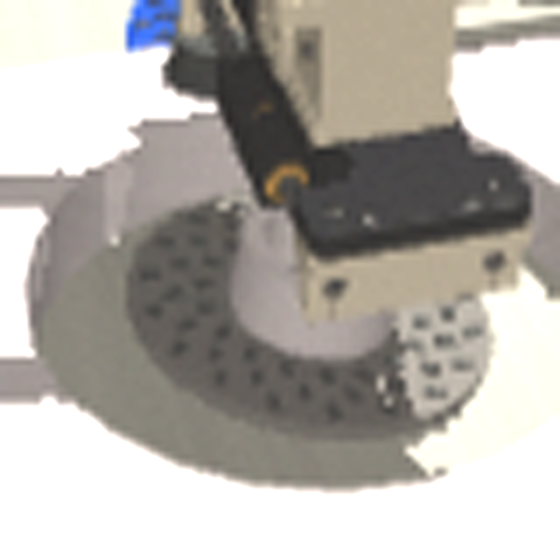

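```bash
python3 -m inch '2 0.2 0 0 0;0 0 0 0 0'
python3 -m inch '2 0.2 0 0 0;0 0 0 0 0'
python3 -m inch '2 0.2 0 0 0;0 0 0 0 0'
python3 - <<'E'
from h import *
s=shot('side','side22')
c=cv2.cvtColor(s['color'],cv2.COLOR_RGB2BGR)[170:250,280:360]
cv2.imwrite('pics/c29.png',cv2.convertScaleAbs(cv2.resize(c,None,fx=7,fy=7,interpolation=cv2.INTER_CUBIC),alpha=1.3))
E
```

```text
time: 16.67
tool_pos: [0.4807, -0.0354, 0.2588]
tool_rot: [0.451, 1.571, 0.514]
contact_force: [-1.6, 0.5, -0.8]
opening: 0.0005
time: 16.83
tool_pos: [0.4828, -0.0352, 0.2588]
tool_rot: [-0.023, 1.57, 0.04]
contact_force: [-1.0, -0.6, -0.9]
opening: 0.0007
time: 17.0
tool_pos: [0.4849, -0.035, 0.2588]
tool_rot: [-0.167, 1.57, -0.104]
contact_force: [-1.3, -1.2, -0.8]
opening: 0.0007
```

View pics/c29.png

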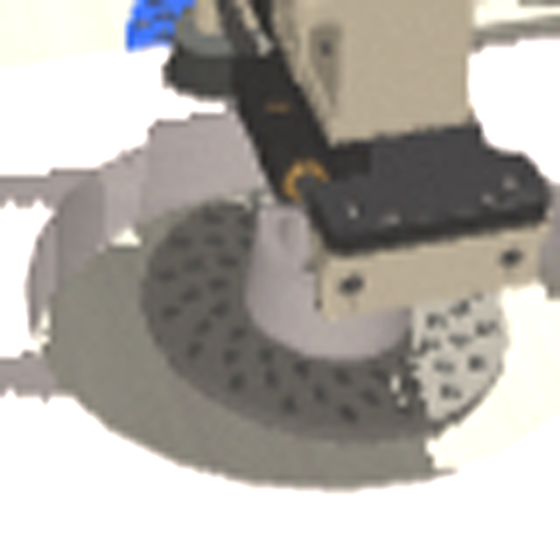

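```bash
python3 -m inch '2 0.2 0 0 0;0 0 0 0 0'
python3 -m inch '2 0.2 0 0 0;0 0 0 0 0'
python3 -m inch '2 0.2 0 0 0;0 0 0 0 0'
python3 -m inch '2 0.2 0 0 0;0 0 0 0 0'
python3 - <<'E'
from h import *
s=shot('side','side23')
c=cv2.cvtColor(s['color'],cv2.COLOR_RGB2BGR)[170:250,280:360]
cv2.imwrite('pics/c30.png',cv2.convertScaleAbs(cv2.resize(c,None,fx=7,fy=7,interpolation=cv2.INTER_CUBIC),alpha=1.3))
E
```

```text
time: 17.22
tool_pos: [0.4868, -0.0348, 0.2588]
tool_rot: [0.044, 1.57, 0.107]
contact_force: [-6.5, -0.3, -3.2]
opening: 0.0003
time: 17.38
tool_pos: [0.4878, -0.0346, 0.2586]
tool_rot: [2.995, 1.567, 3.058]
contact_force: [-6.1, -2.5, 3.8]
opening: 0.0006
time: 17.55
tool_pos: [0.4888, -0.0344, 0.2584]
tool_rot: [3.032, 1.564, 3.096]
contact_force: [-12.2, -3.2, 5.9]
opening: 0.0004
time: 17.72
tool_pos: [0.4898, -0.0342, 0.2583]
tool_rot: [3.044, 1.56, 3.108]
contact_force: [-17.2, -3.5, 10.5]
opening: 0.0002
```

View pics/c30.png

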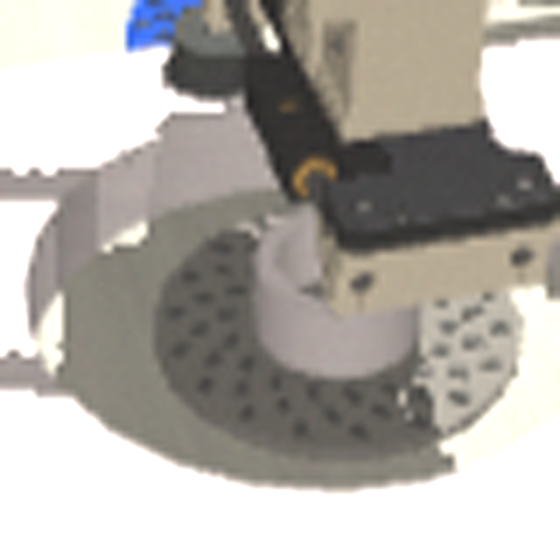

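Wrist force jumped to 17 N and the plate dropped and levelled (collar foot at crop row 378, was 360). The stub appears to be in the socket. I'll back off and check.

```bash
python3 -m inch '-3 0 0 0 0;-2 -1 0 0 0;0 0 0 0 0'
python3 -m inch '0 0 10 0 0;0 0 15 0 0;0 0 30 0 0;0 0 40 0 0;0 0 30 0 0;0 0 0 0 0'
python3 -m inch '-5 37 10 0 0;-5 37 0 0 0;-5 37 0 0 0;-5 37 0 0 0;-5 37 0 0 0;-5 37 0 0 0;-5 37 0 0 0;0 0 0 0 0'
python3 - <<'E'
from h import *
for n in('side','top'): shot(n,n+'24')
s=load('side24');d=load('top24')
a=cv2.cvtColor(s['color'],cv2.COLOR_RGB2BGR)[175:250,280:360]
b=cv2.cvtColor(d['color'],cv2.COLOR_RGB2BGR)[165:240,295:375]
f=lambda c:cv2.convertScaleAbs(cv2.resize(c,(400,375),interpolation=cv2.INTER_CUBIC),alpha=1.1)
cv2.imwrite('pics/c31.png',np.hstack([f(a),f(b)]))
E
```

```text
time: 18.02
tool_pos: [0.4871, -0.035, 0.2587]
tool_rot: [2.268, 1.57, 2.331]
contact_force: [-3.1, 0.8, 0.5]
opening: 0.0004
time: 18.52
tool_pos: [0.4892, -0.0354, 0.3902]
tool_rot: [-0.265, 1.557, -0.202]
contact_force: [0.9, 0.4, 0.6]
opening: 0.0002
time: 19.18
tool_pos: [0.4515, 0.2291, 0.3937]
tool_rot: [1.147, 1.567, 1.216]
contact_force: [-1.4, -0.3, 0.5]
opening: 0.0005
```

View pics/c31.png

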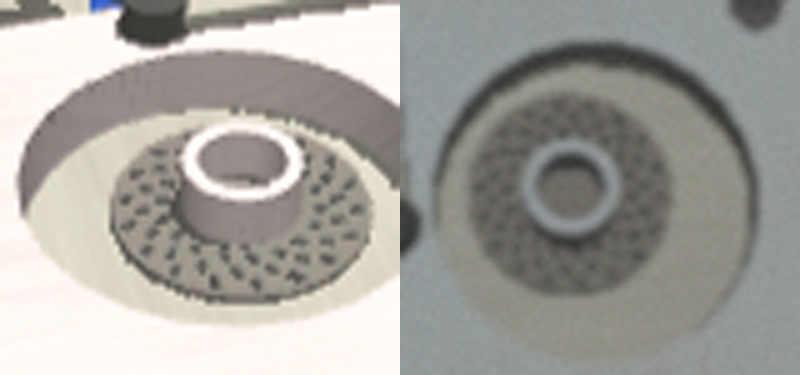

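The plate now sits on the floor with no shadow gap in the side view, and the collar is at side px (328,207) and top px (329,202). I'll check the height by triangulation and read the knob.

```bash
python3 - <<'E'
from h import *
s=load('side24');d=load('top24')
rs=ringfit(s,(314,197,344,218),200); rt=ringfit(d,(317,190,341,214),108)
print(np.round(rs,2),'\n',np.round(rt,2))
p=tri(s,np.mean([r[:2] for r in rs],0),d,np.mean([r[:2] for r in rt],0)); print(p)
c=p[0]-[0,0,.03]
for dd in(s,d):
    P=np.array([pix(dd,c+.068*np.array([np.cos(a),np.sin(a),0])) for a in np.linspace(0,6.283,181)])
    i=[P[:,0].argmin(),P[:,0].argmax(),P[:,1].argmin(),P[:,1].argmax()]; print(P[i].round(1).tolist())
a=cv2.cvtColor(s['color'],cv2.COLOR_RGB2BGR)
cv2.imwrite('pics/c32.png',np.hstack([cv2.resize(a[192:242,298:360],None,fx=8,fy=8,interpolation=0), cv2.resize(a[150:200,325:362],None,fx=8,fy=8,interpolation=0)]))
E
```

```text
[[328.09 206.33  16.08  23.23]
 [328.15 206.6   12.05  18.84]] 
 [[328.67 201.53  18.63  19.94]
 [328.78 201.32  13.3   14.17]]
(array([ 0.48182214, -0.03410653,  0.09483176]), np.float64(0.0017172388249473002))
[[301.9, 215.5], [354.4, 216.9], [327.0, 198.9], [329.4, 233.6]]
[[308.0, 203.0], [348.8, 203.3], [328.5, 183.1], [328.4, 223.5]]
```

View pics/c32.png

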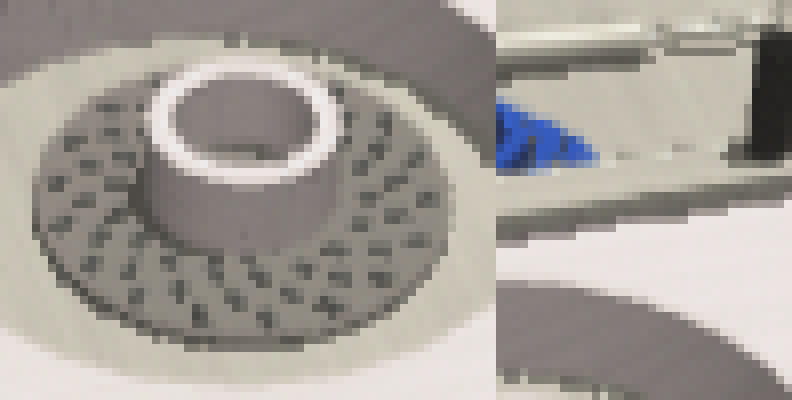

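Home: the collar top dropped 11.7 mm (0.1065 → 0.0948) and the disc is flat. Now the knob.

```bash
python3 - <<'E'
from h import *
s=load('side24');d=load('top24'); s0=load('side0');d0=load('top0')
print('knob top',tri(s0,cr(421,52,3.5,240,140),d0,cr(95,112)), 'base',tri(s0,cr(418,102,3.5,240,140),d0,cr(98,137)))
P=np.array([.4584,.0814]); k=np.array([.597,.091])
v=k-P; print(np.hypot(*v),np.arctan2(v[1],v[0]))
th=np.linspace(.069,-1.476,29)
pts=P+.14*np.stack([np.cos(th),np.sin(th)],1)
print(np.diff(th)[0]); print((np.diff(pts,axis=0)*1000).round(1).tolist()); print(pts[0],pts[-1])
a=cv2.cvtColor(s['color'],cv2.COLOR_RGB2BGR)
print('shaker',onz(d0,*cr(412,85),.17))
cv2.imwrite('pics/c33.png',cv2.resize(a[120:200,300:420],None,fx=6,fy=6,interpolation=0))
E
```

```text
knob top (array([0.59764425, 0.09077417, 0.15989391]), np.float64(0.002310354404575135)) base (array([0.59422352, 0.09087261, 0.11201504]), np.float64(0.007368247374801791))
0.1389320697319377 0.06915362196203723
-0.055178571428571424
[[0.3, -7.7], [-0.1, -7.7], [-0.5, -7.7], [-1.0, -7.7], [-1.4, -7.6], [-1.8, -7.5], [-2.2, -7.4], [-2.6, -7.3], [-3.0, -7.1], [-3.4, -6.9], [-3.8, -6.7], [-4.1, -6.5], [-4.5, -6.3], [-4.8, -6.0], [-5.2, -5.8], [-5.5, -5.5], [-5.8, -5.1], [-6.0, -4.8], [-6.3, -4.5], [-6.5, -4.1], [-6.7, -3.8], [-6.9, -3.4], [-7.1, -3.0], [-7.3, -2.6], [-7.4, -2.2], [-7.5, -1.8], [-7.6, -1.4], [-7.7, -0.9]]
[0.59806686 0.09105234] [ 0.47165162 -0.05797143]
shaker [ 0.6110234  -0.15723957  0.17      ]
```

View pics/c33.png

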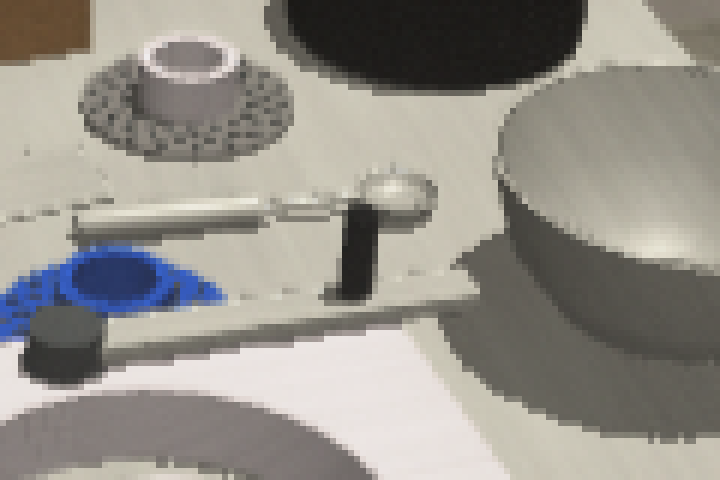

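The knob stands upright on the bar at side px (360,162), triangulated at (0.597, 0.091, 0.160 top) with radius 139 mm. Both match the description. Moving over it.

```bash
python3 -m inch '24 -23 0 0 0.45;24 -23 0 0 0.45;24 -23 0 0 0.45;24 -23 0 0 0.45;24 -23 0 0 0.45;24 -23 0 0 0.45;0 0 0 0 0.45;0 0 0 0 0.45'
python3 - <<'E'
from h import *
from scipy.spatial.transform import Rotation as Ro
o=readout.observe(); R=Ro.from_euler('xyz',o['tool_rot']).as_matrix(); print(np.arctan2(R[1,1],R[0,1]),o['tool_pos']+R[:,0]*.178,o['opening'])
E
```

```text
time: 19.95
tool_pos: [0.5975, 0.0827, 0.3929]
tool_rot: [-2.978, 1.57, -2.919]
contact_force: [0.7, -0.0, 0.1]
opening: 0.041
1.629243534894043 [0.59746304 0.08272626 0.21490587] 0.04101734220099853
```

```bash
python3 -m inch '0 8 -15 0 0.45;0 0 -15 0 0.45;0 0 -12 0 0.45;0 0 0 0 0.45;0 0 0 0 0.45'
python3 - <<'E'
from h import *
s=shot('side','side25'); a=cv2.cvtColor(s['color'],cv2.COLOR_RGB2BGR)
cv2.imwrite('pics/c34.png',cv2.resize(a[80:200,290:430],None,fx=5,fy=5,interpolation=cv2.INTER_CUBIC))
E
```

```text
time: 20.37
tool_pos: [0.596, 0.0939, 0.3516]
tool_rot: [2.95, 1.57, 3.013]
contact_force: [0.1, 1.1, 0.3]
opening: 0.0414
```

View pics/c34.png

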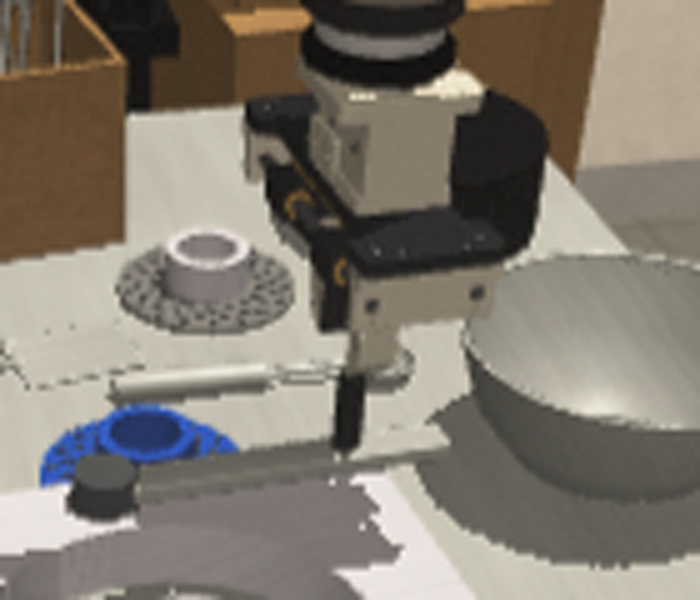

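```bash
python3 -m inch '1 -2 -8 0 0.45;0 0 -12 0 0.45;0 0 0 0 0.45'
python3 -m inch '0 0 -12 0 0.45;0 0 -12 0 0.45;0 0 -7 0 0.35;0 0 0 0 0.35;0 0 0 0 0.35'
python3 - <<'E'
from h import *
s=shot('side','side26'); a=cv2.cvtColor(s['color'],cv2.COLOR_RGB2BGR)
cv2.imwrite('pics/c35.png',cv2.resize(a[80:200,290:430],None,fx=5,fy=5,interpolation=cv2.INTER_CUBIC))
E
```

```text
time: 20.67
tool_pos: [0.5971, 0.0916, 0.3302]
tool_rot: [3.071, 1.568, 3.134]
contact_force: [0.2, -0.5, -0.1]
opening: 0.0411
time: 21.08
tool_pos: [0.5976, 0.0918, 0.301]
tool_rot: [2.261, 1.571, 2.325]
contact_force: [0.1, 0.4, -0.3]
opening: 0.0326
```

View pics/c35.png

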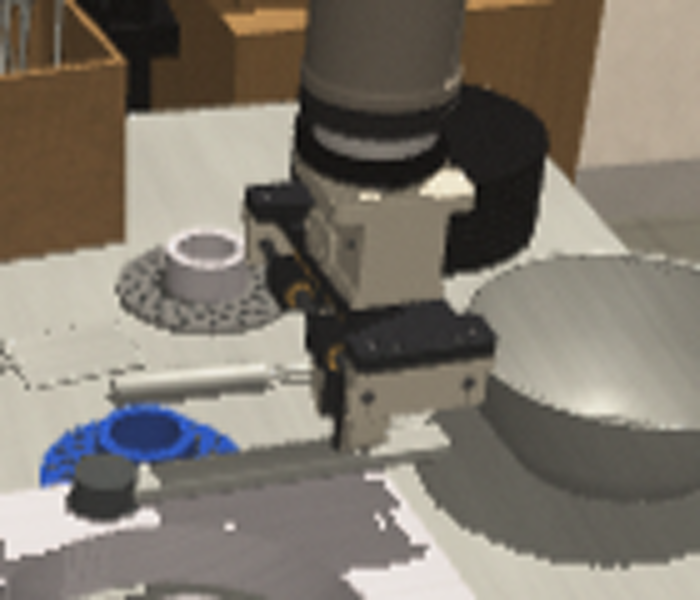

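The fingers now straddle the knob with the tips just above the bar at side px (360,168), and no force shows. Swinging.

```bash
python3 -m inch '0.3 -7.7 0 -0.055 0.35;-0.1 -7.7 0 -0.055 0.35;-0.5 -7.7 0 -0.055 0.35;-1 -7.7 0 -0.055 0.35;-1.4 -7.6 0 -0.055 0.35;-1.8 -7.5 0 -0.055 0.35'
python3 - <<'E'
from h import *
s=shot('side','side27'); a=cv2.cvtColor(s['color'],cv2.COLOR_RGB2BGR)
cv2.imwrite('pics/c36.png',cv2.resize(a[80:230,270:430],None,fx=4,fy=4,interpolation=cv2.INTER_CUBIC))
E
```

```text
time: 21.63
tool_pos: [0.5933, 0.0457, 0.3018]
tool_rot: [0.413, 1.569, 0.143]
contact_force: [0.3, 0.6, -1.5]
opening: 0.0321
```

View pics/c36.png

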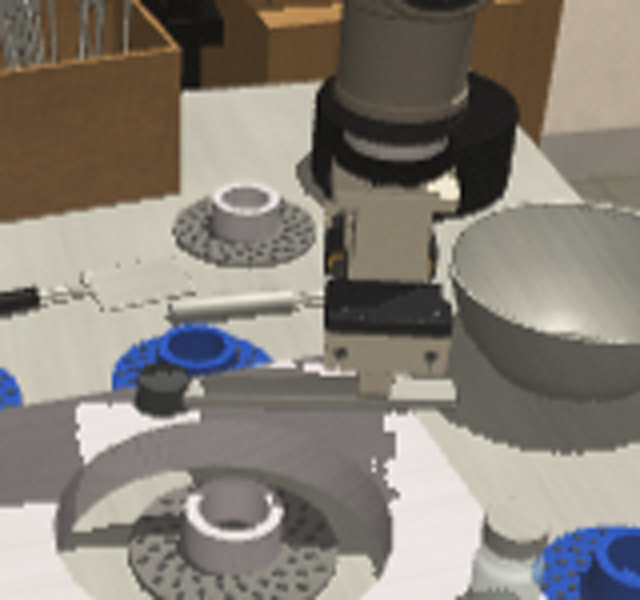

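The bar follows: it now points at about crop (455,390), clockwise of where it was. Continuing.

```bash
python3 -m inch '-2.2 -7.4 0 -0.055 0.35;-2.6 -7.3 0 -0.055 0.35;-3 -7.1 0 -0.055 0.35;-3.4 -6.9 0 -0.055 0.35;-3.8 -6.7 0 -0.055 0.35;-4.1 -6.5 0 -0.055 0.35;-4.5 -6.3 0 -0.055 0.35'
python3 -m inch '-4.8 -6 0 -0.055 0.35;-5.2 -5.8 0 -0.055 0.35;-5.5 -5.5 0 -0.055 0.35;-5.8 -5.1 0 -0.055 0.35;-6 -4.8 0 -0.055 0.35;-6.3 -4.5 0 -0.055 0.35'
python3 - <<'E'
from h import *
s=shot('side','side28'); a=cv2.cvtColor(s['color'],cv2.COLOR_RGB2BGR)
cv2.imwrite('pics/c37.png',cv2.resize(a[80:240,250:410],None,fx=4,fy=3.7,interpolation=cv2.INTER_CUBIC))
E
```

```text
time: 22.27
tool_pos: [0.5698, -0.0024, 0.3018]
tool_rot: [0.634, 1.568, -0.019]
contact_force: [1.5, 0.3, -0.2]
opening: 0.0321
time: 22.77
tool_pos: [0.5361, -0.0342, 0.3018]
tool_rot: [0.84, 1.568, -0.143]
contact_force: [1.5, -0.2, 0.2]
opening: 0.0319
```

View pics/c37.png

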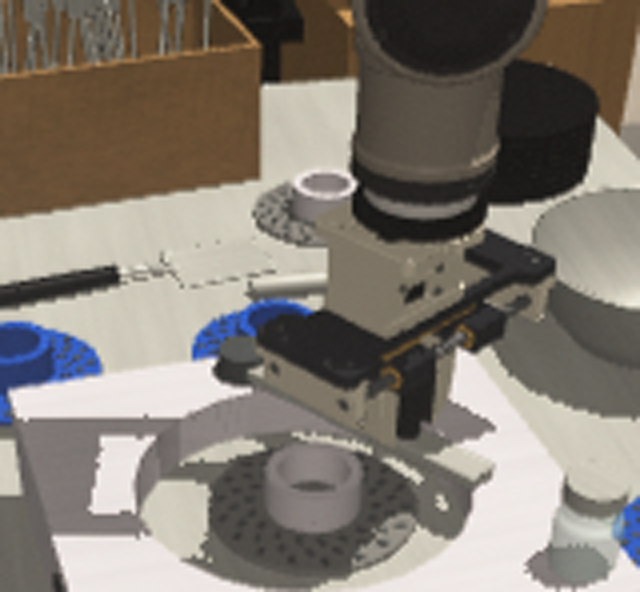

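```bash
python3 -m inch '-6.5 -4.1 0 -0.055 0.35;-6.7 -3.8 0 -0.055 0.35;-6.9 -3.4 0 -0.055 0.35;-7.1 -3 0 -0.055 0.35;-7.3 -2.6 0 -0.055 0.35;-7.4 -2.2 0 -0.055 0.35;-7.5 -1.8 0 -0.055 0.35'
python3 -m inch '-7.6 -1.4 0 -0.055 0.35;-7.7 -0.9 0 -0.055 0.35;0 0 0 0 0.35'
python3 -m inch '-3 0 0 0 0.35;-2 0 0 0 0.35;0 0 0 0 0.35'
```

```text
time: 23.4
tool_pos: [0.4868, -0.0549, 0.3017]
tool_rot: [1.112, 1.568, -0.255]
contact_force: [1.9, -0.5, 0.1]
opening: 0.0324
time: 23.65
tool_pos: [0.4706, -0.0571, 0.3014]
tool_rot: [1.118, 1.57, -0.359]
contact_force: [0.3, 0.7, 0.8]
opening: 0.0322
time: 23.9
tool_pos: [0.4663, -0.0571, 0.301]
tool_rot: [1.302, 1.57, -0.173]
contact_force: [-0.3, 0.5, -0.2]
opening: 0.0321
```

```bash
python3 -m inch '-2 0 0 0 0.35;0 0 0 0 0.35'
python3 -m inch '-2 0 0 0 0.35;0 0 0 0 0.35'
python3 -m inch '-2 0 0 0 0.35;0 0 0 0 0.35'
python3 - <<'E'
from h import *
s=shot('side','side29'); a=cv2.cvtColor(s['color'],cv2.COLOR_RGB2BGR)
cv2.imwrite('pics/c38.png',cv2.resize(a[110:260,240:400],None,fx=4,fy=3.7,interpolation=cv2.INTER_CUBIC))
E
```

```text
time: 24.07
tool_pos: [0.4642, -0.0571, 0.3008]
tool_rot: [1.28, 1.571, -0.196]
contact_force: [0.6, -0.4, -0.2]
opening: 0.0321
time: 24.23
tool_pos: [0.4628, -0.0572, 0.3009]
tool_rot: [1.411, 1.568, -0.066]
contact_force: [5.0, 0.8, -3.9]
opening: 0.0323
time: 24.4
tool_pos: [0.462, -0.0572, 0.3009]
tool_rot: [1.44, 1.564, -0.037]
contact_force: [12.6, 2.3, -9.2]
opening: 0.0326
```

View pics/c38.png

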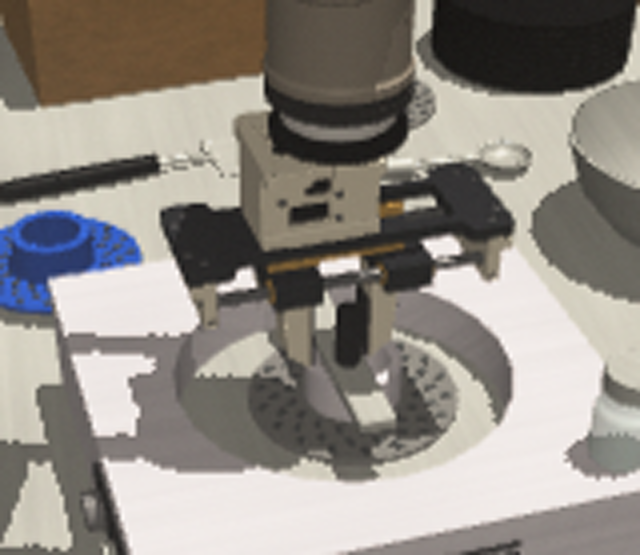

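The right-hand finger pressed the knob to a firm stop (12.6 N), and the bar lies across the collar. Knob x ≈ 0.470 against an expected 0.472. Backing off, lifting and clearing.

```bash
python3 -m inch '-0 0 0 0 0.5;5 0 0 0 0.5;0 0 0 0 0.5;0 0 0 0 0.5'
python3 -m inch '0 0 10 0 0.5;0 0 20 0 0.5;0 0 30 0 0.5;0 0 30 0 0.5;0 0 0 0 0.5'
python3 -m inch '-5 37 10 0 0.5;-5 37 0 0 0.5;-5 37 0 0 0.5;-5 37 0 0 0.5;-5 37 0 0 0.5;-5 37 0 0 0.5;-5 37 0 0 0.5;0 0 0 0 0.5'
python3 - <<'E'
from h import *
for n in('side','top'): shot(n,n+'30')
s=load('side30');d=load('top30')
a=cv2.cvtColor(s['color'],cv2.COLOR_RGB2BGR)[140:290,250:400]
b=cv2.cvtColor(d['color'],cv2.COLOR_RGB2BGR)[140:270,270:400]
f=lambda c:cv2.resize(c,(400,400),interpolation=cv2.INTER_CUBIC)
cv2.imwrite('pics/c39.png',np.hstack([f(a),f(b)]))
E
```

```text
time: 24.78
tool_pos: [0.4651, -0.0572, 0.3006]
tool_rot: [-1.911, 1.57, 2.896]
contact_force: [-0.4, -0.3, -0.2]
opening: 0.0459
time: 25.2
tool_pos: [0.4659, -0.0574, 0.3959]
tool_rot: [1.191, 1.562, -0.286]
contact_force: [0.7, -0.0, 1.0]
opening: 0.0457
time: 25.87
tool_pos: [0.4285, 0.2066, 0.4004]
tool_rot: [-2.868, 1.568, 1.944]
contact_force: [-0.1, -0.9, 1.3]
opening: 0.0458
```

View pics/c39.png

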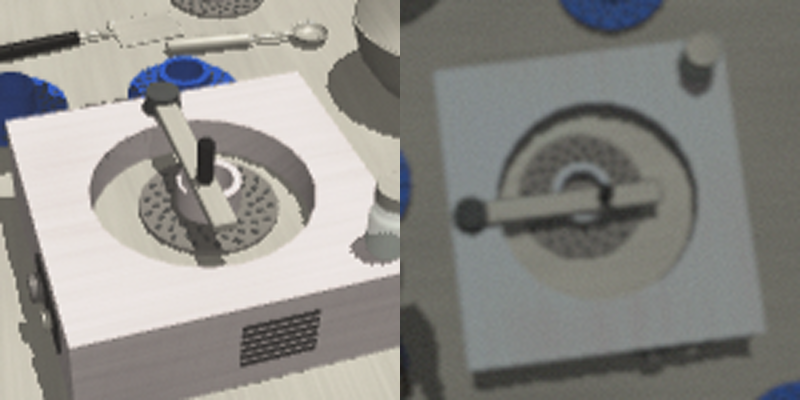

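View pics/side30.png

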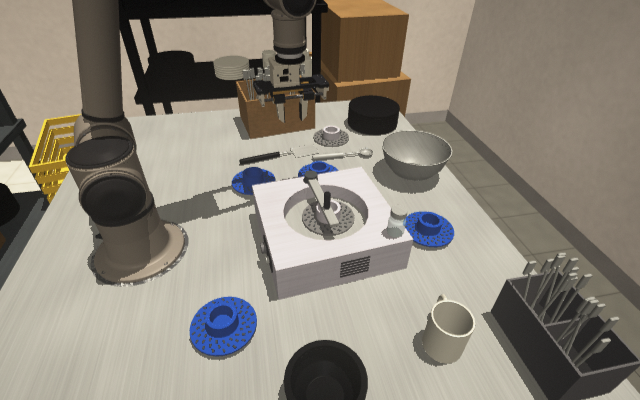

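The bar lies parallel to the housing's edge (slope −0.117 against −0.112 in the top view), across the bowl centre and over a flat disc. The shaker and everything else stand as before.

```bash
python3 - <<'E'
from h import *
s=load('side30');d=load('top30')
k=tri(s,(250+206*150/400-.5,140+139*150/400-.5),d,(270+(605-400)*130/400-.5,140+188*130/400-.5)); print('knob top',k)
print(workorder.hand_in())
E
```

```text
knob top (array([ 0.47280247, -0.0544954 ,  0.15930667]), np.float64(0.0030858773339282517))
the job is handed in; nothing more can be done
None
```

The disc is home in its socket and the retaining arm is swung across it to its stop. I handed the job in at about 26 s of the 72 s allowed.

**Disc:** I slid it with closed fingertips inside the collar. Two sweeps, along y≈0 and y≈−13, found nothing, and a third along y≈+14 did. The first sweep pushed too high in the collar, so the disc leaned over without being in the socket. I pulled out to check, then went back in deeper. On the deeper re-entry I ran about 3 mm too low and pressed the plate with about 18 N. The disc was not harmed as far as the pictures show.

**Seating:** The collar top triangulated 11.7 mm lower than at the start, against 12 expected. The plate looks flat on the floor, with no shadow gap. The force peaked at about 17 N when the stub met the far side of the socket.

**Retaining arm:** I straddled the knob and led it round until it met a firm stop at about 13 N. The knob then triangulated at (0.473, −0.054), against a predicted stop position of (0.472, −0.058), which is within picture error. The bar runs parallel to the housing's edge.

**Everything else:** By eye, the shaker, spare disc, blue discs, spoon, mug and bowls stand where they were. I did not measure them. The gripper was clear of everything at hand-in.

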